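# Gauge a core block with a hand lever and record the travel

## Robot

A 6-joint arm with a two-finger parallel gripper is mounted at the origin on a cart in front of the work surface, level with it; the furniture and walls round the work are solid. World frame = base frame: x ahead of the robot, y to its left, z up, the work surface at z = 0. Lengths are in m, angles in degrees, forces in N, time in s.
With the tool pointing down it reaches from about 0.325 to 0.9 m from the base axis. Payload 3.5 kg.
Tool frame: the origin (TCP) lies on the centre line of the jaws, within the pads' length; the fingertips stand 8 mm ahead of it and the grasp point (between the pads) lies 11 mm behind it; z points along the fingers, y is the direction in which the jaws open and shut (so a half turn about z gives the same grasp; the last joint's range is limited). The gripper opens to 85 mm and grips with 20 to 120 N. Pads are 22 mm wide; open, the fingers measure 114 mm over their backs; the gripper's body (76 mm by 85 mm) begins 54 mm behind the grasp point. The pads swing forward as they close: fully open they stand 13 mm farther back than shut.
Start: joints at [-69.523, 15.837, -1.513, 72.651, 0, 84.076], TCP at [0.278, -0.56, 0.201] pointing down, gripper open.
Joint ranges: [-178.77, 178.77], [-48.84, 107.48], [-61.69, 71.31], [-111.58, 123.2], [-90, 87.43], [-180, 180]. Speed limits (degrees/s): [147.25, 147.25, 180, 180, 180, 180].

## Interface

Orientations are given as [roll, pitch, yaw] about the fixed x, y, z axes, in that order (R = Rz(yaw) Ry(pitch) Rx(roll)).
In Python, from bench import ctrl gives the robot as it stands.
- The arm moves only by the tool step_arm, never from a script. Its argument "targets" is a list of rows, each a list of 5 numbers: the shift along the world's x, y, z in mm, then the turn about the world's z in rad, then the closure, from 0 (fully open) to 1 (shut). In form: [[tx, ty, tz, twist, jaw], ...]. A call has 1 to 10 rows; each row is the pose to reach, as a shift and turn from the pose measured when the call began; what a row does not reach only later rows make up. A row lasts 1/12 s, in which the tool goes at most 41.7 mm and 7.16 degrees, less where a joint would pass 70% of its speed; a pose out of reach is approached as far as the arm can. A call with a gripper value outside its range is refused whole. The fingers move at their own pace and stop on an object; "grip_force" is the grip in N (left out, the last holds). Time passes only in rows, so rows that repeat a pose let the fingers close. It gives the time, the measured TCP pose, the force and the opening at its end, in the units of the state.
- ctrl.sense(): the state, without advancing time (a new reading comes with each control period).
- ctrl.snapshot(name): name is "scene" or "top" or "wrist"; returns a dict with "pixels" (384x512x3 uint8, red, green, blue), "intrinsics" (3x3 intrinsics, pixels), "k1" (the pictures are not rectified: a ray, as slopes to the right and down, at radius r is drawn at 1 + k1 r^2 times it, then the intrinsics apply), "rvec" (rotation vector, rad) and "tvec" (3), from world to camera coordinates, as OpenCV has them; the wrist camera has in their place "hand_eye" (4x4, takes a point from camera to tool coordinates, whose origin is the TCP and whose axes are the flange's). Camera axes: x right, y down, z forward; pixel columns grow to the right and rows downward; lengths in m; the calibration is good to about 2 mm. A picture is of the moment at which its call begins: read the wrist's pose just before it. There is no depth.
- ctrl.job_done(): hands the job in, once; it reports no verdict.
The state is a dict: "time_s": time; "q": joint angles; "joint_vel": joint speeds; "joint_efforts": joint torques, N m; "tcp_pos": TCP position; "tool_rot": TCP orientation; "ft_force": force on the tool from outside, world axes, zero at the start; "torque": the same for the moment, N m; "width": finger opening in m.
Only numpy, scipy, OpenCV 4.12 (cv2) and the standard library are available. Lean on these libraries where they do the work, as an engineer would, in place of code of your own. Each camera call takes 0.05 s, during which the arm holds its last target.

## Task

Take the stone block out of its wooden cradle and stand it lengthwise in the lever gauge's channel, between the lever's nose and the anvil (you will have to set it down and take it the other way round on the way). Press the gauge's lever against the block with moderate force until the resistance firms up and the anvil begins to give, pause briefly, and let the lever spring back; then turn the brass marker so that it lies exactly over the drag pointer that stayed behind. Do not touch the drag pointer yourself, and leave the block standing in the channel and the other things where they are.

Things in the scene. Friction and masses are not known exactly. Their poses are not given: they have to be found in the camera images.
- block: Loose plain grey stone block, 56 (its x) x 36 (its y) x 45 mm high, about 200 g, edges rounded 3 mm. Origin at the centre of its underside. It starts standing in the cradle. It stays upright throughout; either end may face the anvil. The bare table just left of the gauge (about 125 mm from its pivot) is free for setting it down on the way.
- cradle: Fixed wooden cradle: foot 70 x 84 x 6 mm with two cheeks (36 mm long along x, 14 thick, 45 high) beside the 36 mm wide block, 2.5 mm play each. Cheeks are as high as the block, so it can be gripped only by its ends, 56 mm apart along the cradle's x, which stick out 10 mm and are clear. Lift it straight up. Origin on the table under its middle; the block stands 6 mm above the table.
- tester: Fixed grey lever gauge, base 12 mm thick, x -135 to 160, y -100 to 65 mm about its origin, which lies on the table under the pivot. Its x runs along the channel to the anvil (roughly away from the robot), y left, z up. Pivot post 66 mm high at the origin, anvil housing 58 mm high at x 126 to 156 mm. At rest the nose-to-anvil room is 66 to 78 mm.
- channel (a point): Middle of the channel floor, 12 mm above the table, at gauge x 62, y -70 mm. The channel runs along the gauge's x, x 31 to 93 mm, between two steel rails 42 mm apart (3 mm play each side of the block) and 6 mm thick, tops 20 mm above the table. The block fits only lengthwise; with no room for fingers at its ends, hold it here by its 36 mm wide sides, above the rails.
- lever_nose (a point): Face of the lever's round steel nose (16 mm diameter, 24 to 50 mm above the table) that meets the block's near end; at rest at gauge x 20, y -70 mm.
- lever (a joint): Lever hinge about the gauge's vertical pivot, rad: 0 at rest with the lever along the gauge's -y, grows as its black pad is pushed towards the gauge's +x; limit 0.55. A light return spring (0.8 to 2 N at the pad) brings it back to 0 when let go. It first pushes the block lightly up to the anvil, after 0.14 to 0.31 rad, then firms up: about 1.4 N more per mm at the pad.
- lever_pad (a point): Middle of the black finger pad's near face on the lever, 130 mm from the pivot, 36 mm above the table. The pad is 44 mm long along the lever, 12 mm thick, 34 mm high (z 19 to 53 mm), and stands over bare table; push it towards the gauge's +x.
- anvil (a joint): How far the sprung steel anvil at the far end of the channel is pushed back, m: 0 untouched; stiffness 5 N/mm, stop at 11 mm. At 1 mm the pad takes about 4 to 5 N in all, at 7.5 mm about 22 N: 6 to 12 N is a good firm press.
- anvil_face (a point): Centre of the anvil's face that meets the block (34 mm wide, 38 mm high), 37 mm above the table. The anvil is adjustable, so its place along the channel differs from run to run.
- pointer: Dark steel drag pointer, a flat arm on the lever's pivot at 23 to 26 mm height, 8 mm wide. The lever pushes it along one to one and it stays at the greatest travel when the lever springs back. Origin on the pivot axis at table height; its -x axis runs along the arm to the tip.
- pointer_tip (a point): Tip of the drag pointer, 92 mm from the pivot, 26 mm above the table. At the start it points to the gauge's -x, turned 0.35 rad towards +y; with the lever pressed it goes towards -y (anticlockwise from above).
- record (a joint): Brass marker arm on the same pivot, over the pointer, rad, 0 to 0.8, same zero and sense as the pointer: at 0 it points to the gauge's -x turned 0.35 rad towards +y, growing towards -y. It starts at 0.55 to 0.72, turns with light friction and stays where it is left.
- record_tip (a point): Index of the brass marker, 92 mm from the pivot, 26 mm above the table; lies on pointer_tip when the two angles are equal.
- record_peg (a point): Top of the marker's upright peg: 12 mm diameter, 107 mm from the pivot, its top 68 mm and its foot 22 mm above the table; grip or push it here. The flat brass arm runs from it to the pivot at 49 to 52 mm height. The pointer ends 15 mm short of the peg's axis.
- sieve_shaker: Fixed sieve shaker standing between the cradle and the gauge, to be passed in front: base 380 x 300 mm, about 120 mm high, with a round tower of sieves 210 mm across and 530 mm high, two rods and nuts up to 705 mm. Origin on the table under its middle.
- weight: Bystander: steel calibration weight, 35 mm diameter, 46 mm high. Origin under its centre.
- tin: Bystander: round aluminium tin, 64 mm diameter, 30 mm high. Origin under its centre.
- brush: Bystander: small brush lying flat, 40 x 165 x 18 mm, length along its y. Origin at its underside's centre.
- vial: Bystander: glass vial with screw cap, 27 mm diameter, 70 mm high. Origin under its centre.

How it is judged:
By the outcome, as a careful person would: the job done as asked, in the order asked, and still so for the second after the job is handed in, with the robot touching nothing.
It also fails if it takes over 70 s, if anything falls off the work surface, if the arm or the gripper's body presses on something with over 40 N, if the wrist force passes 120 N, or if a joint passes its speed limit or range.

## Working session

There is one attempt and no reset: what is moved stays moved. The work goes in short steps, Python scripts to look and compute and a tool call to move; the robot and the scene stay as the last step left them, time stands still between calls to the robot, and variables do not carry over. Pictures are saved under pics/ and viewed, and the job is handed in when it is done.

Besides the shell and the picture viewer there is one more tool, called in YAML: its name, and indented under it one key for each argument. step_arm: Moves the arm, as the interface text tells. Its arguments: {"type":"object","properties":{"targets":{"type":"array","items":{"type":"array","items":{"type":"number"}}},"grip_force":{"type":"number"}},"required":["targets"]}

```bash
ls; mkdir -p pics
python3 - <<'E'
from bench import ctrl
import cv2
print(ctrl.sense())
for n in ("scene","top","wrist"):
    d=ctrl.snapshot(n)
    cv2.imwrite(f"pics/{n}0.png",d["pixels"][:,:,::-1])
    print(n,{k:v for k,v in d.items() if k!="pixels"})
E
```

```text
pics
{'time_s': 0.0, 'q': array([-6.95223043e+01,  1.58798238e+01, -1.59686371e+00,  7.26497629e+01,
       -7.18192954e-04,  8.40741802e+01]), 'joint_vel': array([ 0.01692608, -0.05356648,  0.09009252, -0.00255765,  0.06950544,
        0.00317354]), 'joint_efforts': array([ 9.23305270e-04, -4.45511591e+01,  2.95201278e+01,  1.63479801e-02,
       -2.17920802e-05,  1.15346708e-06]), 'tcp_pos': array([ 0.27761299, -0.55903471,  0.19975084]), 'tool_rot': array([-1.79874151e+02, -1.23404744e-02,  2.64035027e+01]), 'ft_force': array([ 0.34493594, -0.47415437, -0.274556  ]), 'torque': array([-0.01293673, -0.03475489, -0.000175  ]), 'width': 0.08523048490598673}
scene {'intrinsics': array([[393.08146513,   0.        , 255.15282587],
       [  0.        , 393.08146513, 191.26547586],
       [  0.        ,   0.        ,   1.        ]]), 'k1': 0.02285000856438413, 'rvec': array([ 1.51131156, -2.22995426,  0.73250089]), 'tvec': array([0.2427567 , 0.49796496, 1.21771277])}
top {'intrinsics': array([[388.73598242,   0.        , 256.22562919],
       [  0.        , 388.73598242, 200.29957716],
       [  0.        ,   0.        ,   1.        ]]), 'k1': 0.017131418911975695, 'rvec': array([ 2.19189219, -2.16550844,  0.08133041]), 'tvec': array([0.00420021, 0.62409413, 1.16317928])}
wrist {'intrinsics': array([[341.78831264,   0.        , 258.74331153],
       [  0.        , 341.78831264, 196.28365534],
       [  0.        ,   0.        ,   1.        ]]), 'k1': -0.01658024247744405, 'hand_eye': array([[ 2.00729262e-04, -9.48779967e-01, -3.15937548e-01,
         8.12137097e-02],
       [ 9.99999286e-01,  5.62739136e-04, -1.05459608e-03,
        -8.08563973e-04],
       [ 1.17837006e-03, -3.15937111e-01,  9.48779402e-01,
        -1.74023398e-01],
       [ 0.00000000e+00,  0.00000000e+00,  0.00000000e+00,
         1.00000000e+00]])}
```

View pics/scene0.png

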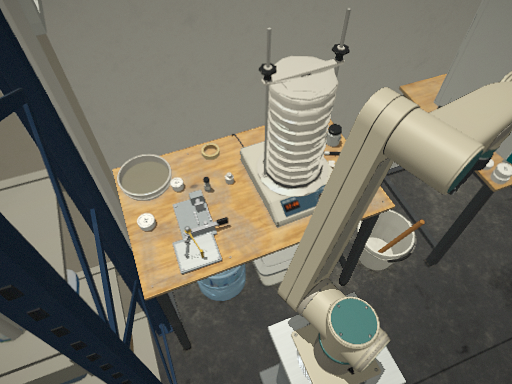

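View pics/top0.png

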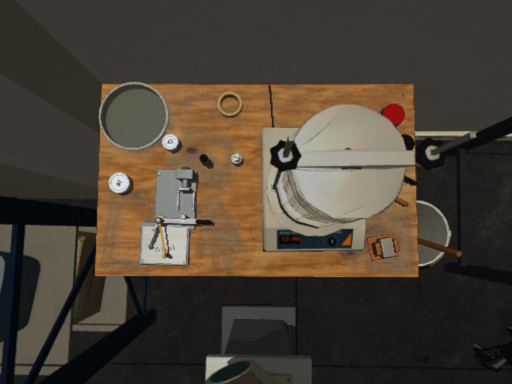

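View pics/wrist0.png

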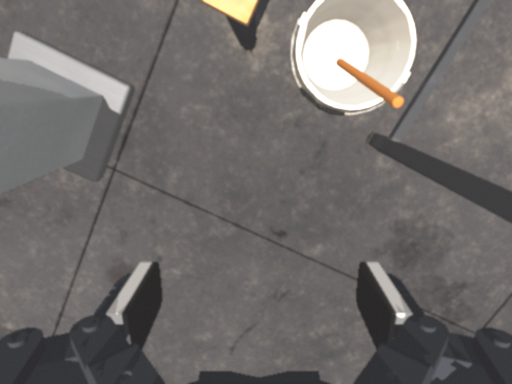

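The top view shows the cradle at about px (383,247), to the right in front of the shaker, and the gauge at about (175,220) on the left. The lever pad is black, at about (203,223), and the brass marker's peg is near (166,257). Next come the helpers and enlarged crops.

```bash
cat > h.py <<'E'
import numpy as np, cv2
from scipy.spatial.transform import Rotation as R
from bench import ctrl
def snap(n,save=None):
    s=ctrl.sense(); d=ctrl.snapshot(n)
    if n=="wrist":
        T=np.eye(4);T[:3,:3]=R.from_euler('xyz',s['tool_rot'],degrees=True).as_matrix();T[:3,3]=s['tcp_pos']
        d['Twc']=T@d['hand_eye']
    else:
        M=np.eye(4);M[:3,:3]=cv2.Rodrigues(d['rvec'])[0];M[:3,3]=d['tvec'];d['Twc']=np.linalg.inv(M)
    d['img']=np.ascontiguousarray(d['pixels'][:,:,::-1])
    if save:
        cv2.imwrite(f'pics/{save}.png',d['img'])
        np.savez(f'pics/{save}.npz',img=d['img'],Twc=d['Twc'],intrinsics=d['intrinsics'],k1=d['k1'])
    return d
def load(n):
    z=np.load(f'pics/{n}.npz');return {k:z[k] for k in z}
def ray(d,uv):
    K=d['intrinsics'];k=float(d['k1'])
    p=cv2.undistortPoints(np.array([[uv]],float),K,np.array([k,0,0,0,0.]))[0,0]
    v=d['Twc'][:3,:3]@np.array([p[0],p[1],1.]);return d['Twc'][:3,3],v/np.linalg.norm(v)
def onz(d,uv,z):
    o,v=ray(d,uv);return o+v*(z-o[2])/v[2]
def tri(d1,u1,d2,u2):
    o1,v1=ray(d1,u1);o2,v2=ray(d2,u2)
    A=np.stack([v1,-v2],1);t=np.linalg.lstsq(A,o2-o1,rcond=None)[0]
    a=o1+v1*t[0];b=o2+v2*t[1];return (a+b)/2,np.linalg.norm(a-b)
def proj(d,P):
    M=np.linalg.inv(d['Twc']);P=np.atleast_2d(np.array(P,float))
    return cv2.projectPoints(P,cv2.Rodrigues(M[:3,:3])[0],M[:3,3],d['intrinsics'],np.array([float(d['k1']),0,0,0]))[0][:,0]
def crop(d,x0,y0,x1,y1,s,name):
    c=cv2.resize(d['img'][y0:y1,x0:x1],None,fx=s,fy=s,interpolation=cv2.INTER_CUBIC);cv2.imwrite(f'pics/{name}.png',c)
E
python3 - <<'E'
from h import *
t=snap("top","t0");s=snap("scene","s0")
crop(t,355,220,415,275,10,"t_cr");crop(t,125,155,225,275,5,"t_g")
crop(s,150,165,250,285,5,"s_g")
for uv in [(383,247),(175,222)]: print(onz(t,uv,0.05))
E
```

```text
[ 0.48815735 -0.36434795  0.05      ]
[0.55428689 0.25268929 0.05      ]
```

View pics/t_cr.png

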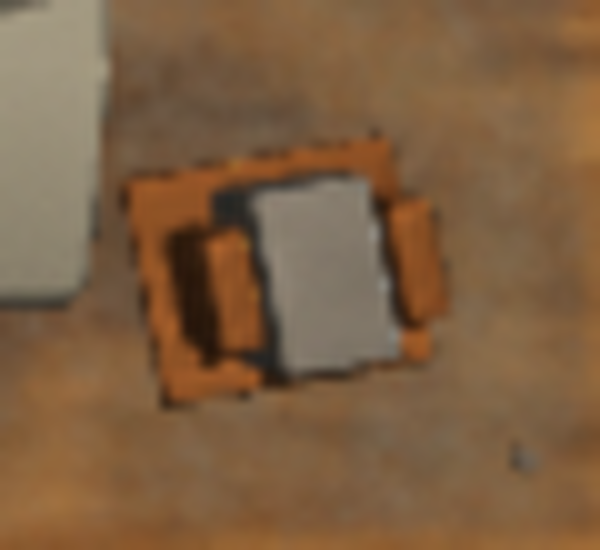

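View pics/t_g.png

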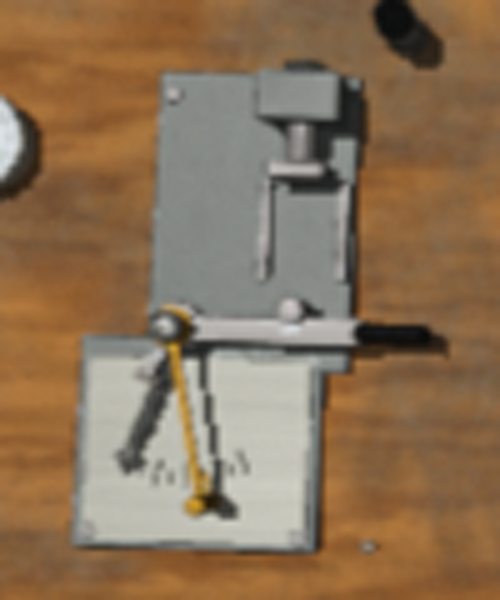

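View pics/s_g.png

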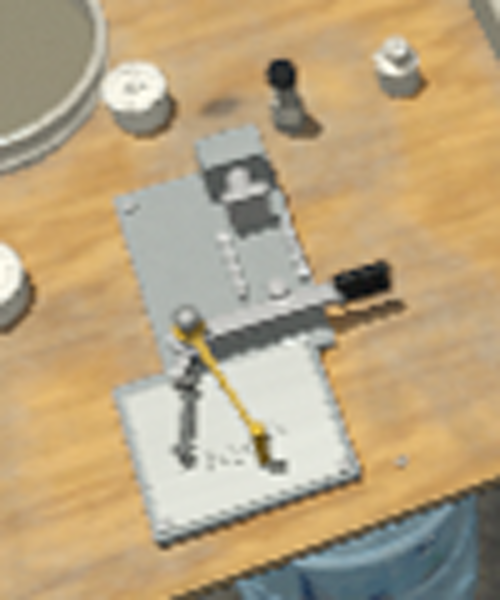

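Run:
```python
from h import *
t=load("t0");s=load("s0")
P=lambda *a:np.round(np.array(a),4)
print("shaker FR corner z.12",onz(t,(363,250),.12),"z0",onz(t,(363,250),.0),"FL",onz(t,(263,250),.12))
print("display",onz(t,(350,250),.12))
g=lambda x,y:(125+x/5,155+y/5); c=lambda x,y:(355+x/10,220+y/10); 
for n,p,z in [("block tl",(250,192),.051),("tr",(368,178),.051),("br",(400,358),.051),("bl",(285,373),.051),("foot1",(130,185),.006),("foot2",(170,402),.006),("foot3",(430,360),.006),("foot4",(375,137),.006)]:
    print(n,onz(t,c(*p),z))
for n,p,z in [("pivot",(168,323),.066),("peg",(197,505),.068),("housing",(298,97),.058),("anvil",(297,170),.045),("pad",(395,333),.053),("baseTL",(163,73),.012),("baseTR",(360,78),.012),("plateBL",(75,547),.012),("plateBR",(318,550),.012),("railL top",(270,180),.02),("railL bot",(262,278),.02),("railR top",(347,185),.02),("railR bot",(340,280),.02),("ptip",(127,460),.026)]:
    print(n,onz(t,g(*p),z))
for n,px in [("tin",(119,183)),("w",(171,142)),("vial",(206,160)),("w2",(237,159))]:print(n,onz(t,px,.03))
```

```text
shaker FR corner z.12 [ 0.48165995 -0.28664862  0.12      ] z0 [ 0.47633534 -0.31886278  0.        ] FL [ 0.47802437 -0.00927051  0.12      ]
display [ 0.4811713  -0.25069531  0.12      ]
block tl [ 0.51097254 -0.3555434   0.051     ]
tr [ 0.51555714 -0.39029269  0.051     ]
br [ 0.46295127 -0.39877878  0.051     ]
bl [ 0.45809611 -0.36504294  0.051     ]
foot1 [ 0.51188254 -0.3329202   0.006     ]
foot2 [ 0.44602184 -0.3443286   0.006     ]
foot3 [ 0.4598704  -0.42360302  0.006     ]
foot4 [ 0.52756443 -0.40802393  0.006     ]
pivot [0.56042497 0.29762305 0.066     ]
peg [0.45477107 0.27675992 0.068     ]
housing [0.69638487 0.22641944 0.058     ]
anvil [0.65393682 0.22833674 0.045     ]
pad [0.55643074 0.16597016 0.053     ]
baseTL [0.71705352 0.31949451 0.012     ]
baseTR [0.7154062  0.19702905 0.012     ]
plateBL [0.42488836 0.36349605 0.012     ]
plateBR [0.42475324 0.21548636 0.012     ]
railL top [0.65021894 0.24954741 0.02      ]
railL bot [0.58985411 0.25275381 0.02      ]
railR top [0.64769761 0.20214167 0.02      ]
railR bot [0.58919603 0.20497239 0.02      ]
ptip [0.47848205 0.32987394 0.026     ]
tin [0.67152541 0.43104006 0.03      ]
w [0.80045599 0.27626239 0.03      ]
vial [0.74575527 0.16732874 0.03      ]
w2 [0.74998211 0.07227504 0.03      ]
```

step_arm:
  targets:
    - [30,28,20,0.12,0]
    - [60,58,20,0.24,0]
    - [90,86,20,0.36,0]
    - [120,115,20,0.48,0]
    - [150,144,20,0.6,0]
    - [175,168,20,0.72,0]
    - [195,190,20,0.84,0]
    - [200,194,20,0.96,0]
    - [200,194,20,1.08,0]
    - [200,194,20,1.2,0]

```text
time_s: 1.08
tcp_pos: [0.4785, -0.3643, 0.2202]
tool_rot: [-179.9, -0.0, 95.6]
ft_force: [0.1, -0.2, 0.7]
width: 0.0856
```

Run:
```python
from h import *
w=snap("wrist","w1")
```

```text
(no output)
```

View pics/w1.png

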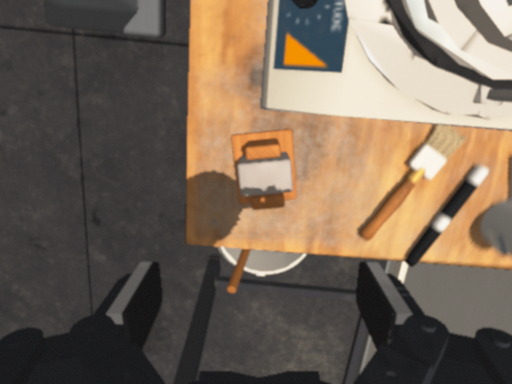

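The wrist view shows the block's grey top at about px (265,177) in the cradle, with the shaker above it and the brush to the right. I'll measure the block corners here and triangulate them with the top view.

Run:
```python
from h import *
def grey(d,x0,y0,x1,y1):
    hsv=cv2.cvtColor(d['img'],cv2.COLOR_BGR2HSV)
    m=((hsv[...,1]<60)&(hsv[...,2]>110)).astype(np.uint8)
    M=np.zeros_like(m);M[y0:y1,x0:x1]=m[y0:y1,x0:x1]
    cs,_=cv2.findContours(M,cv2.RETR_EXTERNAL,cv2.CHAIN_APPROX_NONE);c=max(cs,key=cv2.contourArea)
    r=cv2.minAreaRect(c);return r,cv2.boxPoints(r),cv2.contourArea(c)
w=load("w1");t=load("t0")
rw,bw,a=grey(w,230,130,300,215);rt,bt,a2=grey(t,370,230,402,262)
print(rw,a);print(rt,a2)
print("tri",tri(w,rw[0],t,rt[0]))
for z in(.045,.051):print(onz(w,rw[0],z),onz(t,rt[0],z))
for d,b in((w,bw),(t,bt)):
    Q=np.array([onz(d,p,.051) for p in b]);print(Q.round(4))
    for i in range(4):
        e=Q[(i+1)%4]-Q[i];print(np.linalg.norm(e).round(4),np.degrees(np.arctan2(e[1],e[0])).round(1))
crop(w,220,110,310,220,6,"w1c")
```

```text
((264.75, 175.75), (34.34421157836914, 52.78627395629883), 83.6598129272461) 1464.0
((387.2439880371094, 247.09202575683594), (18.15687370300293, 11.180341720581055), 79.69515228271484) 177.0
tri (array([ 0.4865755 , -0.37591523,  0.04720027]), np.float64(0.004446339176346297))
[ 0.48524775 -0.3747101   0.045     ] [ 0.48787851 -0.37845886  0.045     ]
[ 0.48499171 -0.37313046  0.051     ] [ 0.48809553 -0.37647867  0.051     ]
[[ 0.4548 -0.3611  0.051 ]
 [ 0.5075 -0.3498  0.051 ]
 [ 0.516  -0.3855  0.051 ]
 [ 0.4616 -0.3974  0.051 ]]
0.0539 12.1
0.0367 -76.5
0.0557 -167.7
0.0369 100.7
[[ 0.5111 -0.3559  0.051 ]
 [ 0.5174 -0.3883  0.051 ]
 [ 0.4652 -0.397   0.051 ]
 [ 0.4589 -0.3647  0.051 ]]
0.033 -79.0
0.0529 -170.6
0.0329 101.0
0.0529 9.5
```

View pics/w1c.png

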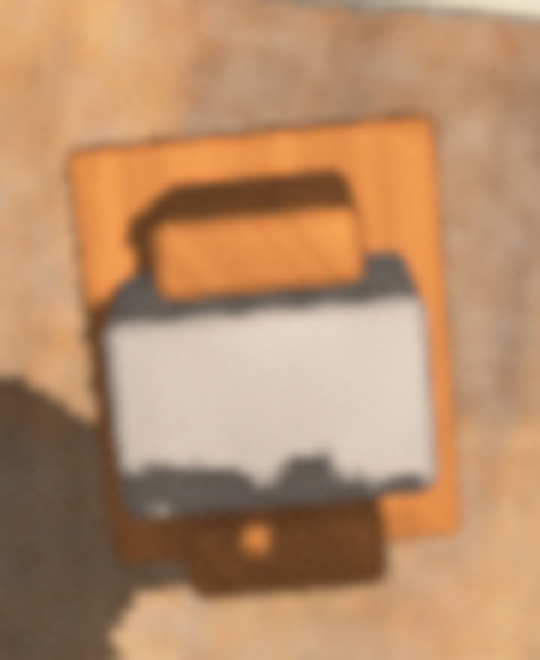

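step_arm:
  targets:
    - [8,-12,-35,0.085,0]
    - [8,-12,-70,0.085,0]
    - [8,-12,-100,0.085,0]
    - [8,-12,-120,0.085,0]
    - [8,-12,-120,0.085,0]

```text
time_s: 1.55
tcp_pos: [0.4825, -0.3735, 0.0943]
tool_rot: [-179.6, -0.5, 100.5]
ft_force: [0.1, 0.9, -1.1]
width: 0.0856
```

Run:
```python
from h import *
w=snap("wrist","w2");print(ctrl.sense()['tcp_pos'],ctrl.sense()['tool_rot'])
```

```text
[ 0.48398472 -0.37483663  0.09725454] [-179.69950209   -0.32670354  100.5395192 ]
```

View pics/w2.png

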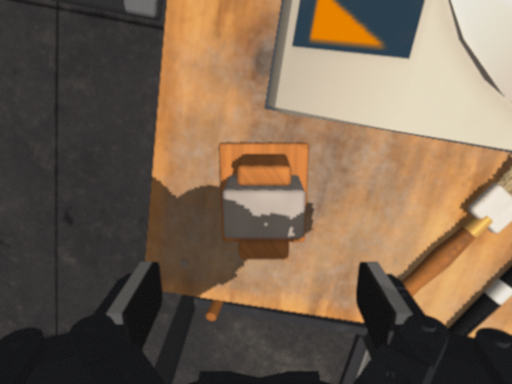

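Run:
```python
from h import *
w=load("w2");crop(w,205,130,325,265,5,"w2c")
```

```text
(no output)
```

View pics/w2c.png

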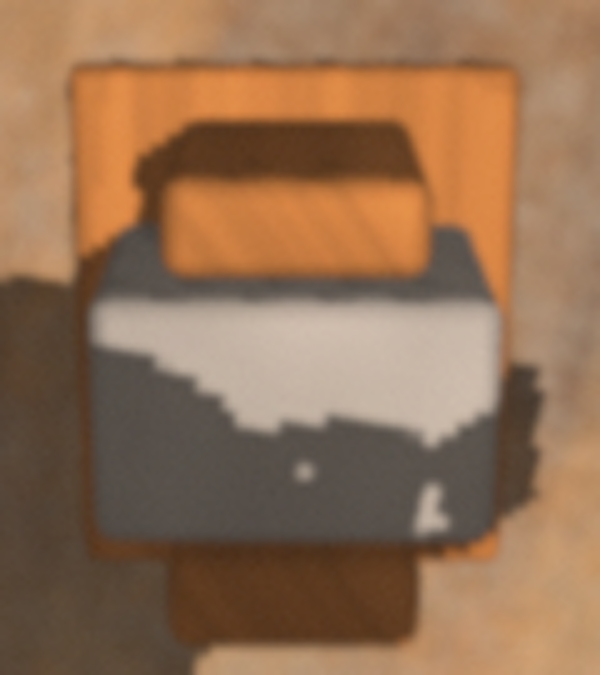

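Run:
```python
from h import *
w=load("w2");w1=load("w1")
g=lambda x,y:(205+x/5,130+y/5)
Q=np.array([onz(w,g(*p),.051) for p in [(90,298),(502,298),(497,543),(92,543)]]);print(Q.round(4),Q.mean(0))
for i in range(4):
    e=Q[(i+1)%4]-Q[i];print(np.linalg.norm(e).round(4),np.degrees(np.arctan2(e[1],e[0])).round(1))
g1=lambda x,y:(220+x/6,110+y/6)
for a,b in [((90,298),(107,322)),((502,298),(422,297)),((497,543),(437,490)),((92,543),(132,515))]:
    print(tri(w,g(*a),w1,g1(*b)))
# cradle foot
F=np.array([onz(w,g(*p),.006) for p in [(72,65),(520,65),(497,557),(90,557)]]);print(F.round(4),F.mean(0))
```

```text
[[ 0.4557 -0.3633  0.051 ]
 [ 0.5097 -0.3531  0.051 ]
 [ 0.517  -0.3881  0.051 ]
 [ 0.4614 -0.3986  0.051 ]] [ 0.48593747 -0.3757731   0.051     ]
0.0549 10.7
0.0357 -78.2
0.0566 -169.3
0.0358 99.1
(array([ 0.45611665, -0.36231659,  0.05420699]), np.float64(0.00042133734789654315))
(array([ 0.5092795 , -0.3530492 ,  0.05210024]), np.float64(0.0005598130552449368))
(array([ 0.5154843 , -0.38544479,  0.0572801 ]), np.float64(0.0002553976818270195))
(array([ 0.46263311, -0.39388656,  0.06103803]), np.float64(0.0018021121902566035))
[[ 0.4446 -0.341   0.006 ]
 [ 0.5124 -0.3283  0.006 ]
 [ 0.5275 -0.41    0.006 ]
 [ 0.4599 -0.4228  0.006 ]] [ 0.48611019 -0.37549052  0.006     ]
```

step_arm:
  targets:
    - [2,-1,-25,0,0]
    - [2,-1,-50,0,0]
    - [2,-1,-68,0,0]
    - [2,-1,-71,0,0]
    - [2,-1,-71,0,0]
    - [2,-1,-71,0,0]
  grip_force: 40

```text
time_s: 2.1
tcp_pos: [0.4873, -0.3772, 0.0284]
tool_rot: [-179.8, -0.2, 100.5]
ft_force: [-0.2, 0.0, -0.3]
width: 0.0854
```

step_arm:
  targets:
    - [0,0,0,0,0.2]
    - [0,0,0,0,0.4]
    - [0,0,0,0,0.6]
    - [0,0,0,0,0.7]
    - [0,0,0,0,0.7]
    - [0,0,0,0,0.7]

```text
time_s: 2.6
tcp_pos: [0.4873, -0.3772, 0.0286]
tool_rot: [-179.8, -0.2, 100.5]
ft_force: [-0.9, 0.2, 0.4]
width: 0.0259
```

Run:
```python
from h import *
w=snap("wrist","w3");s=snap("scene","s3");t=snap("top","t3");print(ctrl.sense()['width'])
crop(t,340,210,440,285,7,"t3c");crop(s,330,120,430,260,4,"s3c")
```

```text
0.0255839298050053
```

View pics/w3.png

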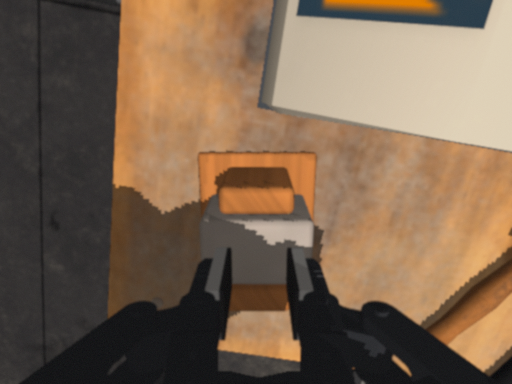

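View pics/t3c.png

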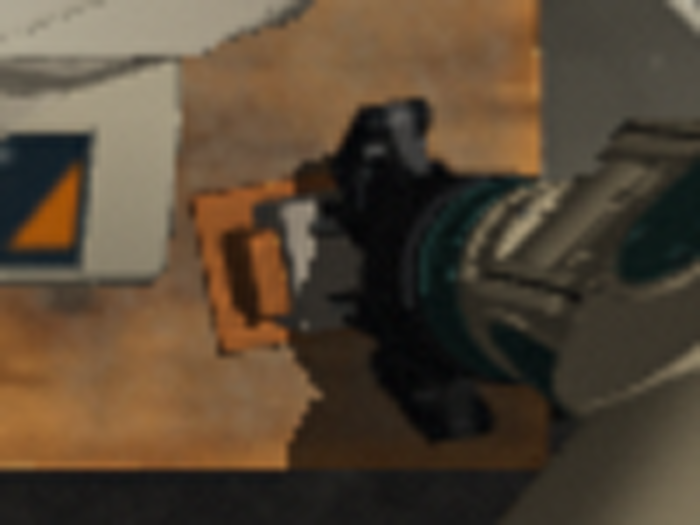

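Run:
```python
from h import *
s=load("s3");p=proj(s,[[.4873,-.3772,.0284],[.4873,-.3772,.067],[.486,-.376,.051]]);print(p)
crop(s,290,150,420,250,6,"s3c")
w=load("w3");crop(w,180,190,340,330,5,"w3c")
```

```text
[[360.1633794  192.24981197]
 [362.34385693 186.32910882]
 [361.33388039 189.15436814]]
```

View pics/s3c.png

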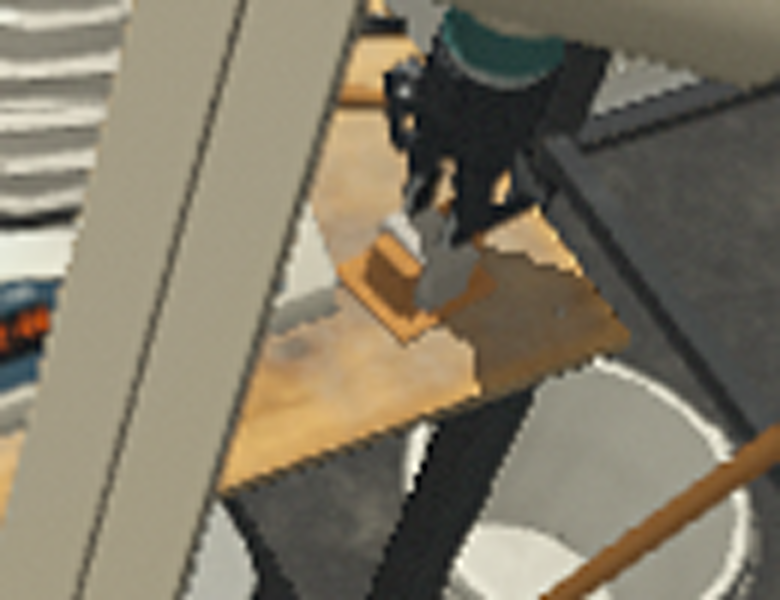

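View pics/w3c.png

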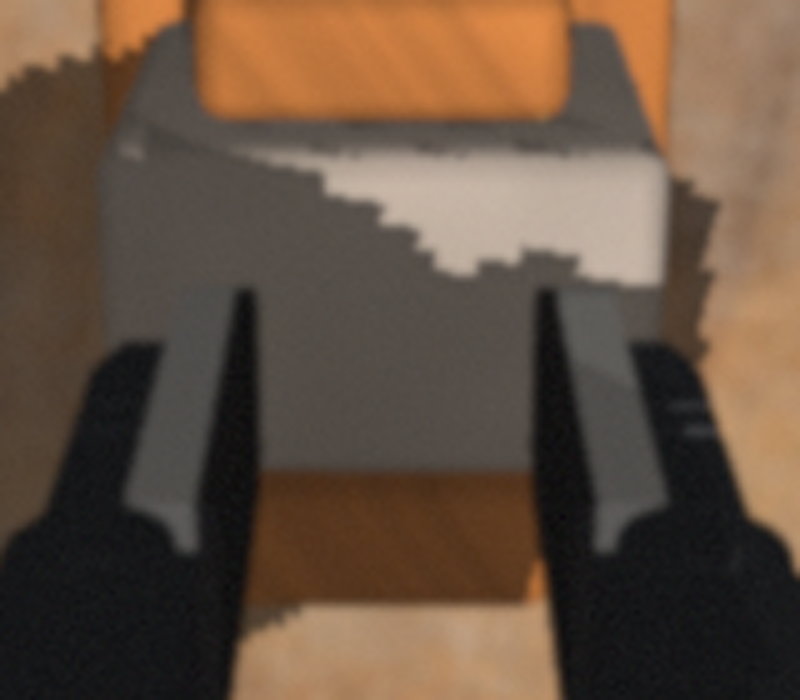

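The fingers closed on air: the width equals the commanded opening. In the wrist view the tips are over the block's top at about px (231,248) and (287,248), which puts them roughly 30–40 mm behind the reported TCP. I'll open and go down in small steps, watching the force.

step_arm:
  targets:
    - [0,0,0,0,0.3]
    - [0,0,0,0,0]
    - [0,0,0,0,0]
    - [0,0,0,0,0]
    - [0,0,0,0,0]
    - [-1,1,-6,0,0]
    - [-1,1,-12,0,0]
    - [-1,1,-12,0,0]

```text
time_s: 3.42
tcp_pos: [0.485, -0.375, 0.0145]
tool_rot: [-179.7, -0.3, 100.5]
ft_force: [-0.4, 1.1, -0.2]
width: 0.0853
```

Run:
```python
from h import *
s=ctrl.sense();w=snap("wrist","w4");print(s['width'],s['tcp_pos'],s['ft_force'])
```

```text
0.0852780394403664 [ 0.4850427  -0.37496938  0.01451507] [-0.44351935  1.11264908 -0.17269252]
```

View pics/w4.png

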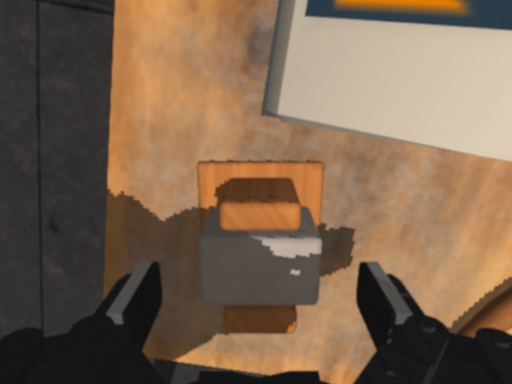

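step_arm:
  targets:
    - [1,-1,-8,0,0]
    - [1,-1,-15,0,0]
    - [1,-1,-15,0,0]

```text
time_s: 3.72
tcp_pos: [0.485, -0.375, -0.0022]
tool_rot: [-179.6, -0.5, 100.5]
ft_force: [-0.3, 0.1, -0.6]
width: 0.0854
```

step_arm:
  targets:
    - [0,0,-8,0,0]
    - [0,0,-15,0,0]
    - [0,0,-15,0,0]

```text
time_s: 3.97
tcp_pos: [0.4837, -0.3738, -0.0193]
tool_rot: [-179.5, -0.6, 100.5]
ft_force: [-0.1, 0.6, -0.5]
width: 0.0854
```

step_arm:
  targets:
    - [2,-2,0,0,0.15]
    - [2,-2,0,0,0.3]
    - [2,-2,0,0,0.4]
    - [2,-2,0,0,0.5]
    - [2,-2,0,0,0.5]
    - [2,-2,0,0,0.5]

```text
time_s: 4.47
tcp_pos: [0.4859, -0.376, -0.0191]
tool_rot: [-179.5, -0.6, 100.5]
ft_force: [0.6, 0.8, -0.8]
width: 0.0552
```

Run:
```python
from h import *
s=ctrl.sense();w=snap("wrist","w5");print(s['width'],s['tcp_pos'],s['ft_force'],s['torque'])
```

```text
0.055205593487500565 [ 0.48589949 -0.37597322 -0.01906456] [ 0.62664509  0.83800122 -0.78933666] [-0.09312703 -0.11639614 -0.0345275 ]
```

View pics/w5.png

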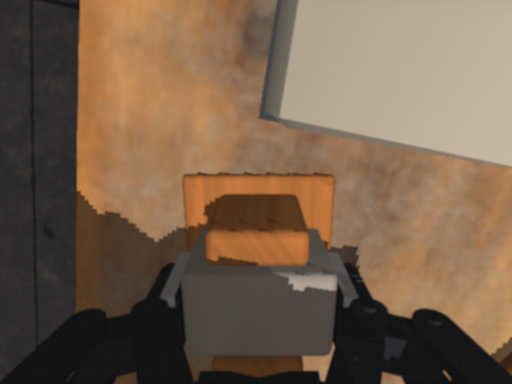

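Gripped: the width is 55 mm, and the pads sit on the block's ends. Lifting straight up.

step_arm:
  targets:
    - [0,0,10,0,0.6]
    - [0,0,25,0,0.6]
    - [0,0,45,0,0.6]
    - [0,0,70,0,0.6]
    - [0,0,100,0,0.6]
    - [0,0,130,0,0.6]
    - [0,0,130,0,0.6]

```text
time_s: 5.1
tcp_pos: [0.4895, -0.3793, 0.1187]
tool_rot: [-179.9, -0.0, 100.5]
ft_force: [1.4, -1.5, -0.0]
width: 0.0554
```

Run:
```python
from h import *
s=ctrl.sense();w=snap("wrist","w6");print(s['width'],s['tcp_pos'],s['ft_force'])
# shaker front corners in wrist/top
```

```text
0.05535200768346099 [ 0.48952608 -0.37933504  0.11870118] [ 1.35327143 -1.45009641 -0.02563148]
```

View pics/w6.png

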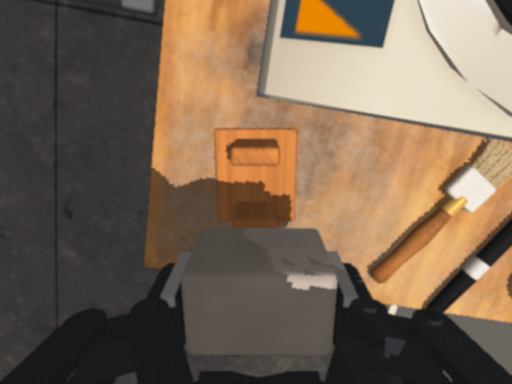

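step_arm:
  targets:
    - [-25,15,30,0,0.6]
    - [-50,40,38,0,0.6]
    - [-75,70,38,0,0.6]
    - [-95,105,38,-0.05,0.6]
    - [-105,142,38,-0.1,0.6]
    - [-110,180,38,-0.15,0.6]
    - [-110,220,38,-0.2,0.6]
    - [-110,260,38,-0.22,0.6]
    - [-110,300,38,-0.22,0.6]
    - [-110,340,38,-0.22,0.6]

```text
time_s: 5.98
tcp_pos: [0.3766, -0.0364, 0.1529]
tool_rot: [-179.7, -0.2, 87.8]
ft_force: [2.1, 0.2, -1.2]
width: 0.0555
```

step_arm:
  targets:
    - [0,40,0,0,0.6]
    - [5,80,0,0,0.6]
    - [15,118,0,0,0.6]
    - [25,156,0,0,0.6]
    - [40,194,0,0,0.6]
    - [55,232,0,0,0.6]
    - [70,270,0,0,0.6]
    - [85,306,0,0,0.6]
    - [105,342,0,0,0.6]
    - [125,376,0,0,0.6]

```text
time_s: 6.82
tcp_pos: [0.5004, 0.3413, 0.1512]
tool_rot: [-179.5, -0.1, 87.9]
ft_force: [0.3, 0.1, -1.3]
width: 0.0557
```

step_arm:
  targets:
    - [22,36,-10,0,0.6]
    - [44,70,-20,0,0.6]
    - [50,82,-40,0,0.6]
    - [50,82,-70,0,0.6]
    - [50,82,-90,0,0.6]
    - [50,82,-90,0,0.6]

```text
time_s: 7.32
tcp_pos: [0.545, 0.4203, 0.0533]
tool_rot: [-178.9, 0.3, 87.9]
ft_force: [-1.1, 0.4, -2.8]
width: 0.0557
```

Run:
```python
from h import *
s=ctrl.sense();w=snap("wrist","w7");t=snap("top","t7");print(s['width'],s['tcp_pos'],s['tool_rot'],s['ft_force'])
for p in [(96,180),(98,220)]:print(onz(t,p,0))
crop(t,80,150,240,280,5,"t7c")
```

```text
0.05572491389699061 [0.54498188 0.42029    0.05329662] [-178.86978182    0.33167973   87.94484714] [-1.12760195  0.4469712  -2.84150864]
[0.6836873  0.51397513 0.        ]
[0.55876598 0.50218235 0.        ]
```

View pics/w7.png

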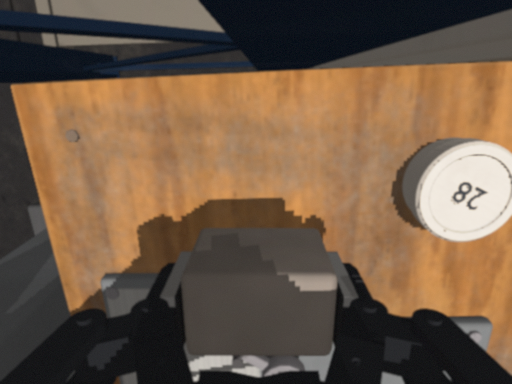

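View pics/t7c.png

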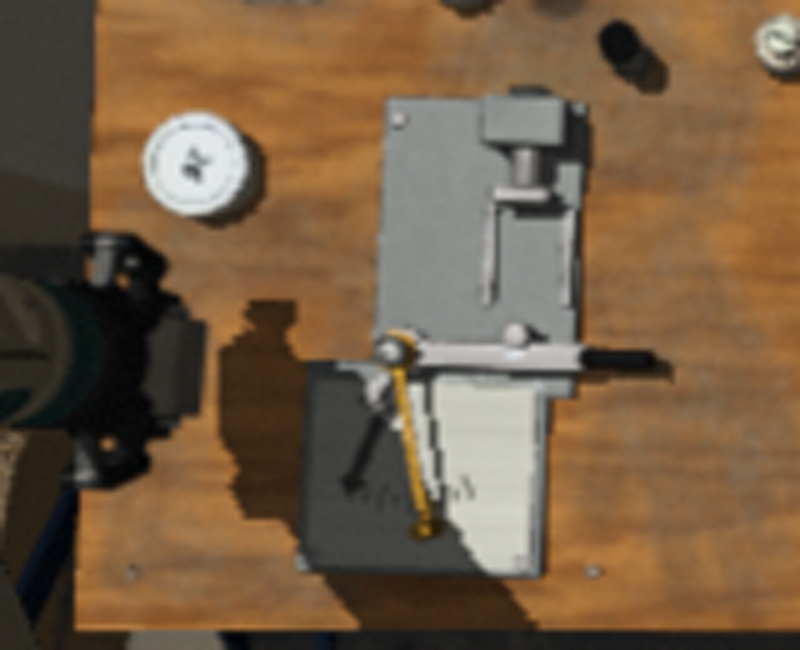

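step_arm:
  targets:
    - [3,3,-25,0,0.6]
    - [3,3,-50,0,0.6]
    - [3,3,-66,0,0.6]
    - [3,3,-73,0,0.6]
    - [3,3,-73,0,0.6]
    - [3,3,-73,0,0.6]

```text
time_s: 7.92
tcp_pos: [0.5525, 0.4255, -0.0123]
tool_rot: [-179.4, -0.0, 87.9]
ft_force: [0.8, 0.0, -1.2]
width: 0.0555
```

step_arm:
  targets:
    - [-2,-2,-5,0,0.6]
    - [-2,-2,-9,0,0.6]
    - [-2,-2,-11,0,0.6]
    - [-2,-2,-11,0,0.6]

```text
time_s: 8.25
tcp_pos: [0.5504, 0.4234, -0.0232]
tool_rot: [-179.4, -0.0, 87.9]
ft_force: [-1.0, 0.3, -0.8]
width: 0.0559
```

step_arm:
  targets:
    - [0,0,-2,0,0.6]
    - [0,0,-3,0,0.6]
    - [0,0,-3,0,0.6]

```text
time_s: 8.5
tcp_pos: [0.5507, 0.4237, -0.0249]
tool_rot: [-179.4, -0.1, 87.9]
ft_force: [-1.8, -1.5, 3.9]
width: 0.0555
```

step_arm:
  targets:
    - [0,0,0,0,0.3]
    - [0,0,0,0,0.15]
    - [0,0,0,0,0.05]
    - [0,0,0,0,0.05]
    - [0,0,10,0,0.05]
    - [0,0,35,0,0.05]
    - [0,0,70,0,0.05]
    - [0,0,105,0,0.05]
    - [0,0,140,0,0.05]
    - [0,0,145,0,0.05]

```text
time_s: 9.33
tcp_pos: [0.5551, 0.4265, 0.1292]
tool_rot: [179.9, -0.5, 87.9]
ft_force: [0.0, 1.1, 1.8]
width: 0.0813
```

Run:
```python
from h import *
s=ctrl.sense();w=snap("wrist","w8");t=snap("top","t8");print(s['width'],s['tcp_pos'],s['tool_rot'],s['ft_force'])
crop(t,80,150,240,280,5,"t8c")
```

```text
0.08129096883203259 [0.55508765 0.42650613 0.12919195] [179.93357277  -0.48649453  87.90959017] [0.0369675  1.07634054 1.82464284]
```

View pics/w8.png

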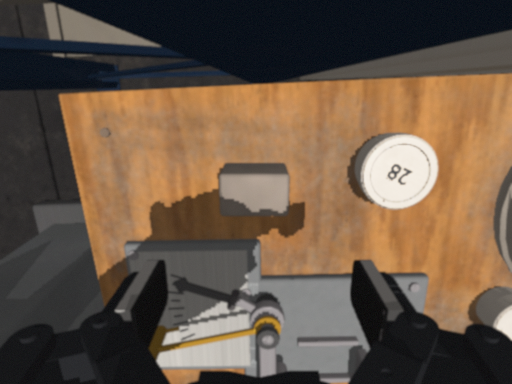

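step_arm:
  targets:
    - [5,-15,20,0.12,0.05]
    - [10,-35,45,0.24,0.05]
    - [15,-60,65,0.36,0.05]
    - [20,-90,70,0.48,0.05]
    - [25,-120,70,0.6,0.05]
    - [30,-145,70,0.72,0.05]
    - [30,-165,70,0.84,0.05]
    - [30,-170,70,0.96,0.05]
    - [30,-170,70,1.08,0.05]
    - [30,-170,70,1.2,0.05]

```text
time_s: 10.27
tcp_pos: [0.5818, 0.2538, 0.1922]
tool_rot: [-179.6, -0.5, 156.9]
ft_force: [1.2, 0.7, -0.5]
width: 0.081
```

step_arm:
  targets:
    - [0,0,0,0.12,0.05]
    - [0,0,0,0.24,0.05]
    - [0,0,0,0.37,0.05]
    - [0,0,0,0.37,0.05]

```text
time_s: 10.6
tcp_pos: [0.5804, 0.2533, 0.1899]
tool_rot: [-179.6, -0.7, 178.2]
ft_force: [-0.4, -0.0, -0.7]
width: 0.0811
```

Run:
```python
from h import *
s=ctrl.sense();w=snap("wrist","w9");print(s['width'],s['tcp_pos'],s['tool_rot'],s['ft_force'])
```

```text
0.08113084397957565 [0.58037073 0.25328718 0.18993265] [-179.55921449   -0.68572149  178.23864009] [-0.360138   -0.03814156 -0.74548459]
```

View pics/w9.png

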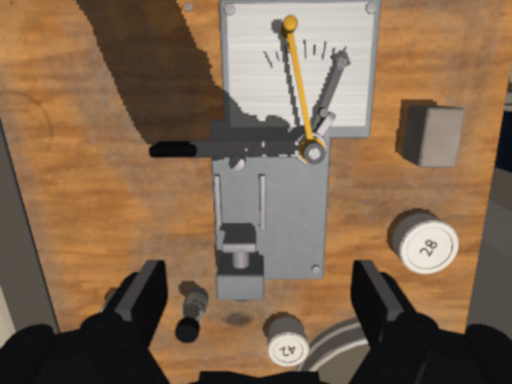

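The wrist view shows the pivot at (312,150), the pad at (172,149), the channel rails at x≈218 and 263 (rows 175–228), the anvil at about (238,235), the peg at (290,22), the pointer tip at (343,58) and the block at (437,136).

Run:
```python
from h import *
w=load("w9")
crop(w,140,105,340,305,4,"w9a");crop(w,210,0,385,170,4,"w9b");crop(w,395,95,475,175,6,"w9c")
```

```text
(no output)
```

View pics/w9a.png

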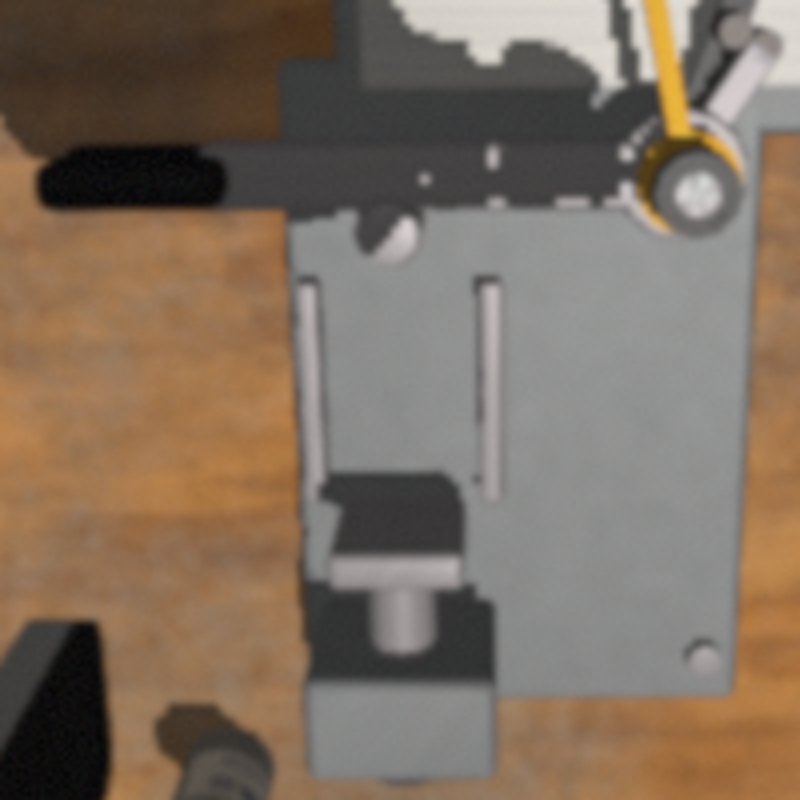

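View pics/w9b.png

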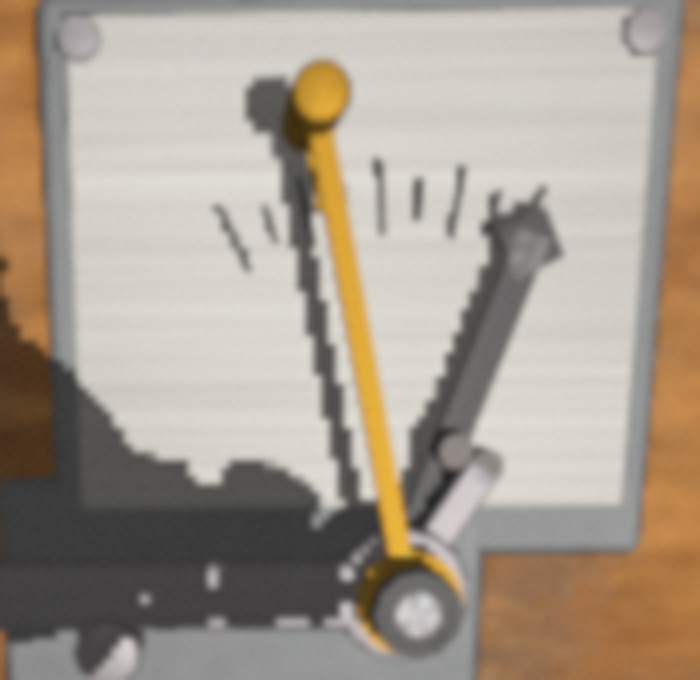

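View pics/w9c.png

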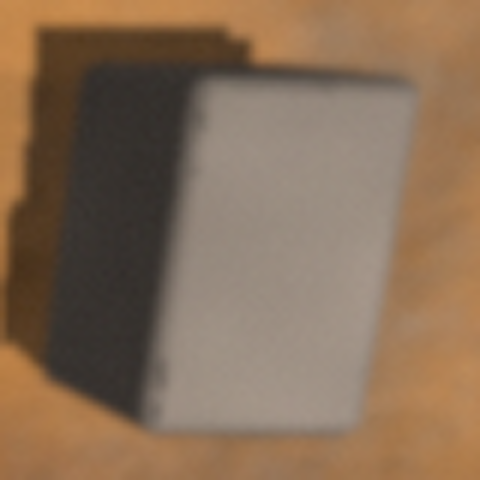

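```bash
cat > m.py <<'E'
from h import *
w=load("w9");t=load("t0")
a=lambda x,y:(140+x/4,105+y/4);b=lambda x,y:(210+x/4,y/4);c=lambda x,y:(395+x/6,95+y/6)
g=lambda x,y:(125+x/5,155+y/5)
print("pivot tri",tri(w,a(697,193),t,g(168,323)))
piv=onz(w,a(697,193),.066);print("piv",piv)
R1=onz(w,a(308,283),.02);R2=onz(w,a(318,492),.02);L1=onz(w,a(490,283),.02);L2=onz(w,a(492,497),.02)
print("railR",R1,R2,"railL",L1,L2)
for p,q in((R1,R2),(L1,L2)):print(np.linalg.norm(q-p),np.degrees(np.arctan2(*(q-p)[[1,0]])))
B=np.array([onz(w,c(*p),.045) for p in[(195,75),(415,82),(362,430),(150,428)]]);print("block",B.mean(0),B)
for i in range(4):
    e=B[(i+1)%4]-B[i];print(np.linalg.norm(e).round(4),np.degrees(np.arctan2(e[1],e[0])).round(1))
print("peg",onz(w,b(322,92),.068),"tri",tri(w,b(322,92),t,g(197,503)))
print("base corners",[onz(w,p,.012) for p in(a(733,695),)],[onz(w,p,.012) for p in (b(40,5),b(672,3),b(638,548))])
print("anvil",onz(w,a(330,553),.056),onz(w,a(465,555),.056))
print("nose",onz(w,a(388,232),.05))
print("pad near",onz(w,a(130,147),.053),"far",onz(w,a(130,208),.053),"end",onz(w,a(38,180),.053),onz(w,a(226,180),.053))
print("housing",[onz(w,a(*p),.058) for p in((308,683),(495,683),(310,778),(492,778))])
E
python3 m.py
```

```text
pivot tri (array([0.56194334, 0.3056994 , 0.03973358]), np.float64(0.003105231136930098))
piv [0.55781117 0.30304936 0.066     ]
railR [0.58729778 0.20939128 0.02      ] [0.64611857 0.20814254 0.02      ] railL [0.58866573 0.25671874 0.02      ] [0.64890428 0.25563306 0.02      ]
0.05883404463047282 -1.2161848725929358
0.06024833238151668 -1.0325354690936388
block [0.55075052 0.42496574 0.045     ] [[0.52264383 0.40843793 0.045     ]
 [0.524533   0.44212361 0.045     ]
 [0.57854202 0.44166825 0.045     ]
 [0.57728321 0.40763316 0.045     ]]
0.0337 86.8
0.054 -0.5
0.0341 -92.1
0.0546 179.2
peg [0.45315458 0.28227072 0.068     ] tri (array([0.45262199, 0.28232402, 0.05079455]), np.float64(0.0051487847319009825))
base corners [array([0.71733441, 0.32467081, 0.012     ])] [array([0.42382996, 0.2220471 , 0.012     ]), array([0.42775371, 0.36748555, 0.012     ]), array([0.55283621, 0.36766611, 0.012     ])]
anvil [0.64741347 0.21522366 0.056     ] [0.64886569 0.2487359  0.056     ]
nose [0.56800913 0.23321648 0.05      ]
pad near [0.54585293 0.17543219 0.053     ] far [0.55994283 0.1739301  0.053     ] end [0.55277717 0.15334295 0.053     ] [0.55409929 0.19677602 0.053     ]
housing [array([0.68271927, 0.20757128, 0.058     ]), array([0.68396304, 0.25526383, 0.058     ]), array([0.7109391 , 0.20615583, 0.058     ]), array([0.71214396, 0.25375063, 0.058     ])]
```

step_arm:
  targets:
    - [-8,40,0,0,0.1]
    - [-16,80,0,0,0.2]
    - [-24,120,0,0,0.3]
    - [-29,155,-20,0,0.3]
    - [-30,171,-50,0,0.3]
    - [-30,171,-80,0,0.3]
    - [-30,171,-110,0,0.3]
    - [-30,171,-110,0,0.3]
    - [-30,171,-110,0,0.3]

```text
time_s: 11.4
tcp_pos: [0.548, 0.4229, 0.0772]
tool_rot: [-179.3, -1.0, 177.9]
ft_force: [-0.1, 0.0, 1.0]
width: 0.0594
```

Run:
```python
from h import *
s=ctrl.sense();w=snap("wrist","w10");print(s['width'],s['tcp_pos'],s['tool_rot'],s['ft_force'])
```

```text
0.05941577548324344 [0.54802186 0.4229255  0.07724198] [-179.34354562   -0.98464801  177.89499418] [-0.08555089  0.02807366  1.00422896]
```

View pics/w10.png

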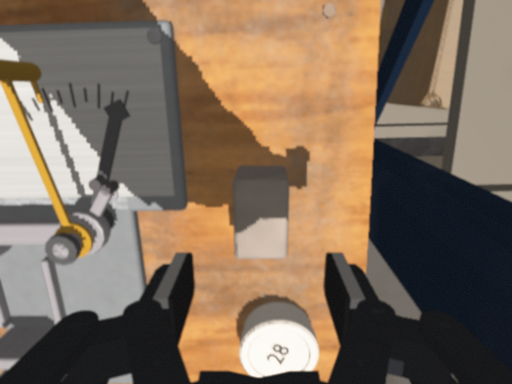

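step_arm:
  targets:
    - [2,1,-25,0,0.3]
    - [2,1,-55,0,0.3]
    - [2,1,-80,0,0.3]
    - [2,1,-93,0,0.3]
    - [2,1,-93,0,0.3]
    - [2,1,-93,0,0.3]

```text
time_s: 11.95
tcp_pos: [0.5531, 0.4253, -0.0116]
tool_rot: [-179.6, -0.7, 177.9]
ft_force: [0.4, 0.1, 0.4]
width: 0.0599
```

step_arm:
  targets:
    - [1,0,-2,0,0.35]
    - [1,0,-2,0,0.45]
    - [1,0,-2,0,0.55]
    - [1,0,-2,0,0.65]
    - [1,0,-2,0,0.75]
    - [1,0,-2,0,0.75]
    - [1,0,-2,0,0.75]

```text
time_s: 12.53
tcp_pos: [0.5558, 0.4259, -0.0114]
tool_rot: [-179.6, -0.5, 177.8]
ft_force: [0.6, -1.5, 6.1]
width: 0.0355
```

Run:
```python
from h import *
s=ctrl.sense();w=snap("wrist","w11");print(s['width'],s['tcp_pos'],s['tool_rot'],s['ft_force'])
```

```text
0.03553415889169237 [ 0.55579855  0.42591563 -0.01139705] [-179.64675367   -0.47934524  177.84363547] [ 0.57137973 -1.54748121  6.10247562]
```

View pics/w11.png

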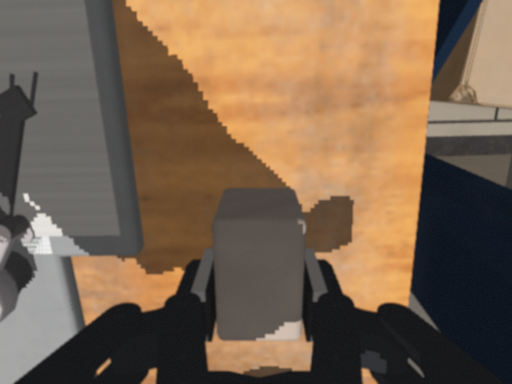

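step_arm:
  targets:
    - [0,0,15,0,0.8]
    - [0,0,45,0,0.8]
    - [5,0,80,0,0.8]
    - [25,-15,100,0,0.8]
    - [45,-45,105,0,0.8]
    - [60,-80,105,0,0.8]
    - [64,-120,105,0,0.8]
    - [64,-155,100,0,0.8]
    - [64,-185,90,0,0.8]
    - [64,-193,75,0,0.8]

```text
time_s: 13.42
tcp_pos: [0.6205, 0.2286, 0.0645]
tool_rot: [-179.6, -0.4, 177.6]
ft_force: [-0.3, 0.3, -2.4]
width: 0.0356
```

step_arm:
  targets:
    - [1,-3,-7,0,0.8]
    - [1,-3,-14,0,0.8]
    - [1,-3,-14,0,0.8]

```text
time_s: 13.67
tcp_pos: [0.6202, 0.2257, 0.0487]
tool_rot: [-179.6, -0.6, 177.6]
ft_force: [-0.1, -0.2, -2.3]
width: 0.0353
```

Run:
```python
from h import *
s=ctrl.sense();w=snap("wrist","w12");print(s['width'],s['tcp_pos'],s['tool_rot'],s['ft_force'])
t=snap("top","t12");crop(t,125,155,225,275,5,"t12c")
```

```text
0.03529812274149728 [0.62021339 0.22570342 0.0486527 ] [-179.55373561   -0.56106712  177.60618891] [-0.14030611 -0.17220741 -2.33934637]
```

View pics/w12.png

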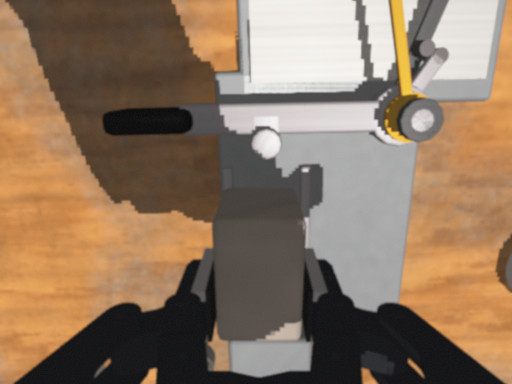

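Run:
```python
from h import *
w=load("w12");crop(w,190,110,340,260,5,"w12c")
```

```text
(no output)
```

View pics/w12c.png

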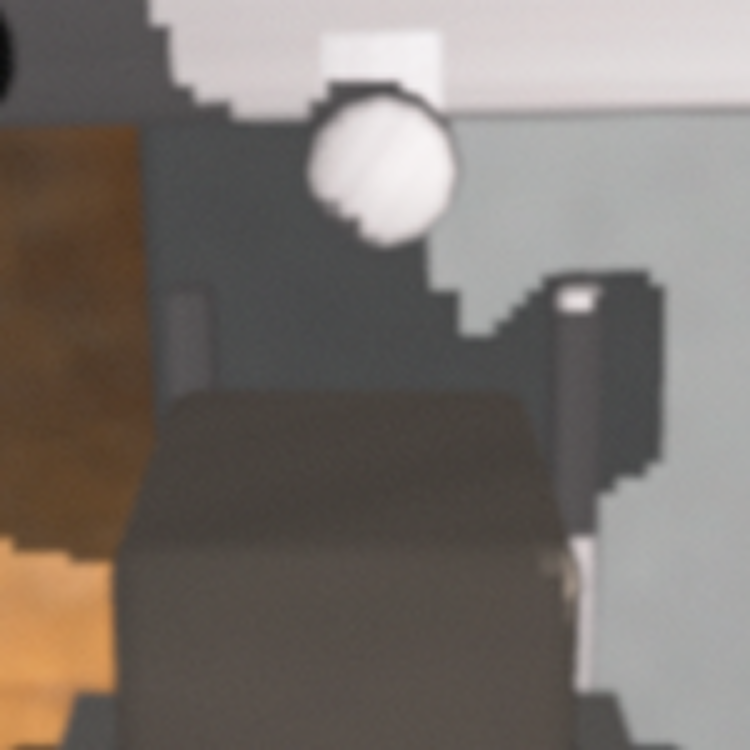

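Run:
```python
from h import *
w=load("w12");g=lambda x,y:(190+x/5,110+y/5)
r=onz(w,g(190,290),.02);l=onz(w,g(578,288),.02);print("rails",r,l,(r+l)/2)
for z,a,b,y in((.060,172,522,393),(.105,118,580,548)):
    p=onz(w,g(a,y),z);q=onz(w,g(b,y),z);print("block",p,q,(p+q)/2,np.linalg.norm(p-q))
print("nose ctr",onz(w,g(383,170),.05), "edge",onz(w,g(385,245),.05))
piv=onz(w,(423,118),.066);print("piv",piv)
print("pad",[onz(w,p,.053) for p in((103,121),(193,120),(150,108),(150,134))])
print("lever edge",onz(w,(240,132),.05),onz(w,(380,130),.05))
```

```text
rails [0.58690342 0.20901921 0.02      ] [0.58853918 0.25625525 0.02      ] [0.5877213  0.23263723 0.02      ]
block [0.58818072 0.21083048 0.06      ] [0.58956077 0.24572798 0.06      ] [0.58887074 0.22827923 0.06      ] 0.034924775371395295
block [0.58687704 0.21150123 0.105     ] [0.58821401 0.24588897 0.105     ] [0.58754553 0.2286951  0.105     ] 0.03441371558352922
nose ctr [0.56836028 0.23274567 0.05      ] edge [0.57610541 0.23268409 0.05      ]
piv [0.55678322 0.30353744 0.066     ]
pad [array([0.5531789 , 0.15259779, 0.053     ]), array([0.55462082, 0.19708981, 0.053     ]), array([0.54801792, 0.17671979, 0.053     ]), array([0.56051237, 0.17500003, 0.053     ])]
lever edge [0.56177041 0.21958214 0.05      ] [0.56356795 0.28986801 0.05      ]
```

step_arm:
  targets:
    - [-3,4,0,0.007,0.8]
    - [-3,4,-8,0.007,0.8]
    - [-3,4,-18,0.007,0.8]
    - [-3,4,-26,0.007,0.8]
    - [-3,4,-28,0.007,0.8]
    - [-3,4,-28,0.007,0.8]

```text
time_s: 14.27
tcp_pos: [0.6169, 0.2305, 0.0205]
tool_rot: [-179.5, -0.6, 178.1]
ft_force: [-0.1, 0.1, -1.1]
width: 0.0351
```

Run:
```python
from h import *
s=ctrl.sense();w=snap("wrist","w13");print(s['width'],s['tcp_pos'],s['tool_rot'],s['ft_force'])
crop(w,190,90,340,260,4.4,"w13c")
```

```text
0.035098181947465744 [0.61690574 0.2305037  0.02052887] [-179.53450259   -0.58539391  178.09167347] [-0.14730047  0.06856603 -1.0711128 ]
```

View pics/w13c.png

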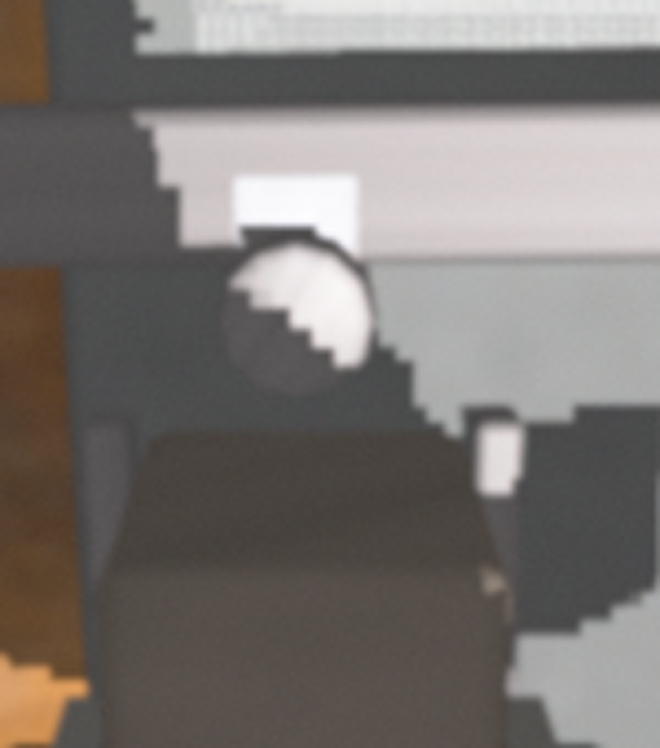

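step_arm:
  targets:
    - [0,1,-6,0,0.8]
    - [0,1,-12,0,0.8]
    - [0,1,-16,0,0.8]
    - [0,1,-18,0,0.8]
    - [0,1,-18,0,0.8]
    - [0,1,-18,0,0.8]

```text
time_s: 14.82
tcp_pos: [0.6175, 0.2315, 0.0031]
tool_rot: [-179.6, -0.5, 178.1]
ft_force: [0.3, -0.8, -1.8]
width: 0.0353
```

step_arm:
  targets:
    - [0,0,-1,0,0.8]
    - [0,0,-3,0,0.8]
    - [0,0,-4,0,0.8]
    - [0,0,-4,0,0.8]

```text
time_s: 15.15
tcp_pos: [0.6183, 0.2316, 0.0006]
tool_rot: [-179.6, -0.4, 178.1]
ft_force: [-0.7, -0.7, 3.7]
width: 0.0352
```

step_arm:
  targets:
    - [0,0,0,0,0.5]
    - [0,0,0,0,0.4]
    - [0,0,0,0,0.35]
    - [0,0,0,0,0.35]
    - [0,0,15,0,0.35]
    - [0,0,40,0,0.35]
    - [0,0,75,0,0.35]
    - [0,0,115,0,0.35]
    - [0,0,150,0,0.35]
    - [0,0,180,0,0.35]

```text
time_s: 15.98
tcp_pos: [0.6189, 0.2318, 0.1835]
tool_rot: [-179.6, -0.3, 178.1]
ft_force: [1.0, 0.4, 0.2]
width: 0.0553
```

Run:
```python
from h import *
s=ctrl.sense();w=snap("wrist","w14");print(s['width'],s['tcp_pos'],s['tool_rot'],s['ft_force'])
```

```text
0.05529772567434667 [0.61889695 0.23183965 0.18348806] [-179.61440867   -0.31452277  178.07934551] [0.9594953  0.35398584 0.23315611]
```

View pics/w14.png

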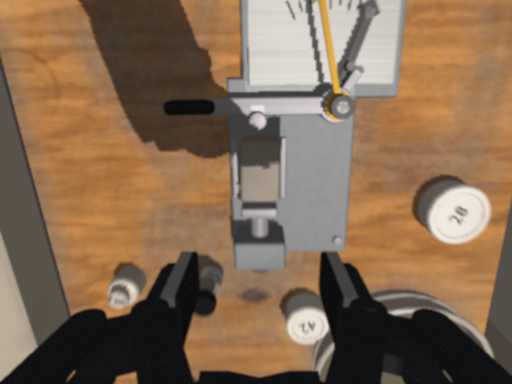

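Block standing in the channel between nose and anvil. Now I'll shut the fingers and go down behind the pad.

step_arm:
  targets:
    - [-25,-20,0,0,0.6]
    - [-55,-40,0,0,0.9]
    - [-85,-58,0,0,1]
    - [-104,-62,-20,0,1]
    - [-104,-62,-55,0,1]
    - [-104,-62,-90,0,1]
    - [-104,-62,-120,0,1]
    - [-104,-62,-120,0,1]

```text
time_s: 16.7
tcp_pos: [0.5123, 0.1695, 0.0642]
tool_rot: [-179.6, -0.4, 178.1]
ft_force: [-0.5, 0.3, -0.0]
width: -0.0005
```

Run:
```python
from h import *
s=ctrl.sense();w=snap("wrist","w15");print(s['width'],s['tcp_pos'],s['tool_rot'],s['ft_force'])
```

```text
-0.0005148031115213529 [0.51227269 0.16947149 0.06420694] [-179.62194619   -0.4281663   178.07421512] [-0.53344577  0.34914734 -0.03765703]
```

View pics/w15.png

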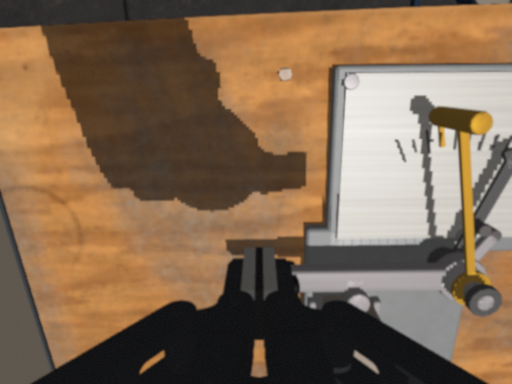

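step_arm:
  targets:
    - [0,0,-25,0,1]
    - [0,0,-50,0,1]
    - [0,0,-68,0,1]
    - [0,0,-74,0,1]
    - [0,0,-74,0,1]
    - [0,0,-74,0,1]

```text
time_s: 17.25
tcp_pos: [0.5163, 0.1704, -0.0052]
tool_rot: [-179.7, -0.1, 178.1]
ft_force: [0.3, 0.2, 1.0]
width: -0.0001
```

Run:
```python
from h import *
s=ctrl.sense();w=snap("wrist","w16");print(s['width'],s['tcp_pos'],s['tool_rot'],s['ft_force'])
t=snap("top","t16");crop(t,125,155,225,275,5,"t16c")
sc=snap("scene","s16");crop(sc,150,165,250,285,5,"s16c")
```

```text
-0.0001076918657272456 [ 0.51629418  0.17041371 -0.00517795] [-1.79710237e+02 -6.63725638e-02  1.78087540e+02] [0.30804312 0.15232225 1.00622538]
```

View pics/w16.png

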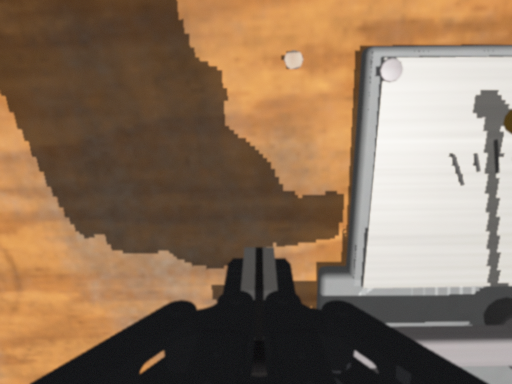

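View pics/s16c.png

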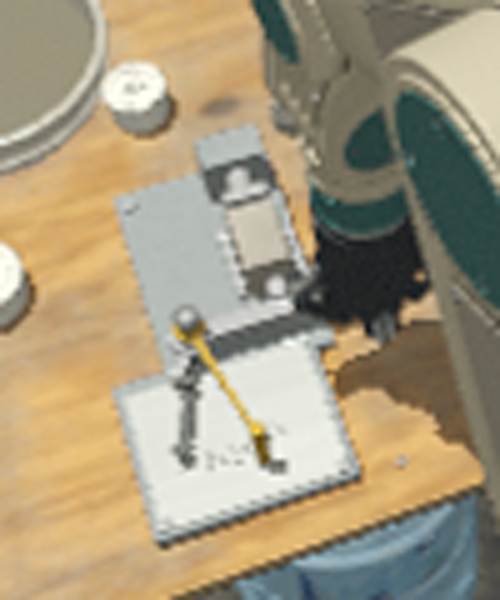

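step_arm:
  targets:
    - [5,0,-2,0,1]
    - [10,0,-2,0,1]
    - [15,0,-2,0,1]
    - [20,0,-2,0,1]
    - [24,0,-2,0,1]
    - [24,0,-2,0,1]

```text
time_s: 17.9
tcp_pos: [0.5416, 0.1704, -0.0068]
tool_rot: [-179.7, 0.0, 178.1]
ft_force: [0.1, 0.4, -0.5]
width: -0.0002
```

Run:
```python
from h import *
s=ctrl.sense();print(s['tcp_pos'],s['tool_rot'],s['ft_force'])
t=snap("top","t17");crop(t,125,155,225,275,5,"t17c")
sc=snap("scene","s17");crop(sc,150,165,250,285,5,"s17c")
```

```text
[ 0.54164792  0.17043775 -0.00679304] [-1.79732156e+02  2.65810789e-02  1.78067751e+02] [ 0.06828016  0.41511699 -0.46023824]
```

View pics/s17c.png

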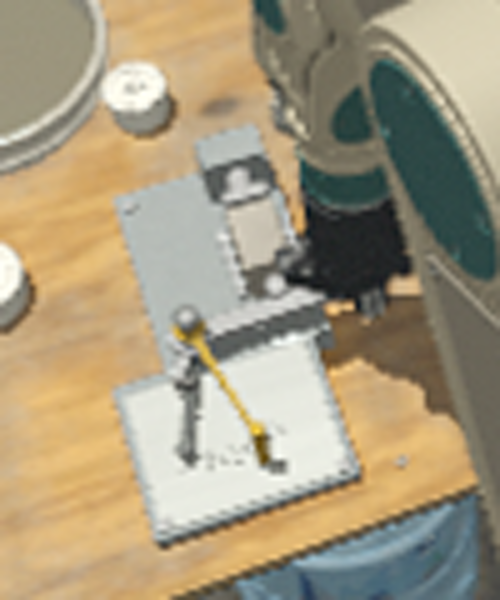

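View pics/t17c.png

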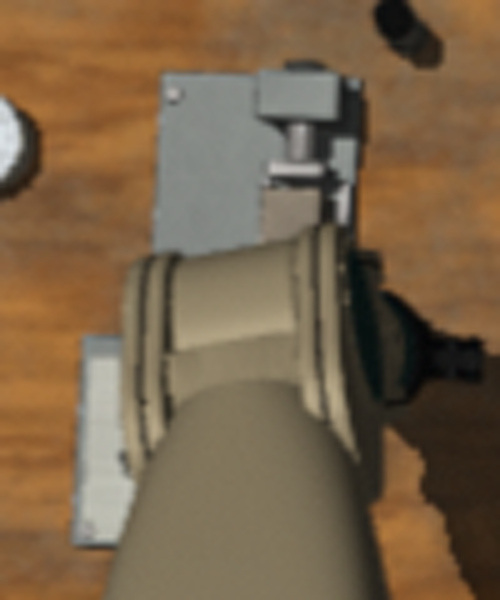

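step_arm:
  targets:
    - [4,0,0,0,1]
    - [8,0,0,0,1]
    - [12,0,0,0,1]
    - [15,0,0,0,1]
    - [15,0,0,0,1]

```text
time_s: 18.42
tcp_pos: [0.5559, 0.1705, -0.0072]
tool_rot: [-179.7, -0.0, 178.1]
ft_force: [0.2, -0.3, 0.2]
width: -0.0001
```

Run:
```python
from h import *
s=ctrl.sense();print(s['tcp_pos'],s['tool_rot'],s['ft_force'])
sc=snap("scene","s18");crop(sc,150,165,250,285,5,"s18c")
```

```text
[ 0.55593265  0.17047547 -0.0072454 ] [-1.79737270e+02 -4.88495214e-02  1.78072220e+02] [ 0.19577654 -0.26460556  0.23168045]
```

View pics/s18c.png

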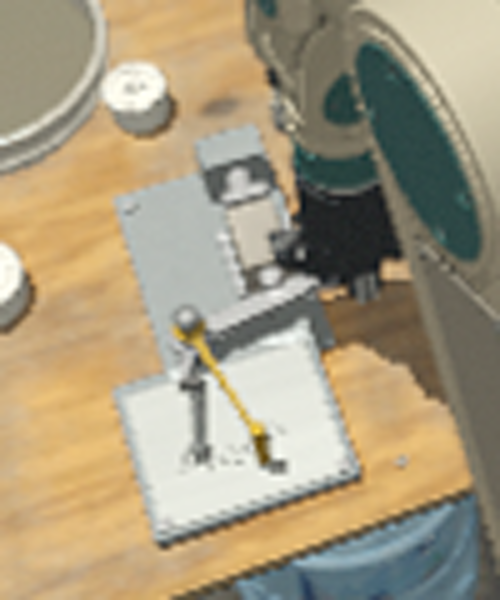

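step_arm:
  targets:
    - [3,0,0,0,1]
    - [6,0,0,0,1]
    - [9,0,0,0,1]
    - [10,0,0,0,1]
    - [10,0,0,0,1]

```text
time_s: 18.88
tcp_pos: [0.5661, 0.1705, -0.0072]
tool_rot: [-179.7, -0.0, 178.1]
ft_force: [-2.2, 0.6, 1.2]
width: -0.0002
```

step_arm:
  targets:
    - [2,0,0,0,1]
    - [4,0,0,0,1]
    - [5,0,0,0,1]
    - [5,0,0,0,1]

```text
time_s: 19.22
tcp_pos: [0.5688, 0.1707, -0.0075]
tool_rot: [-179.8, -0.3, 178.1]
ft_force: [-6.7, 0.9, 2.8]
width: -0.0002
```

Run:
```python
from h import *
s=ctrl.sense();print(s['tcp_pos'],s['tool_rot'],s['ft_force'])
sc=snap("scene","s19");crop(sc,150,165,250,285,5,"s19c")
```

```text
[ 0.56879829  0.17073617 -0.00750058] [-179.75680102   -0.28843881  178.10353657] [-6.7133173   0.92376583  2.7635597 ]
```

View pics/s19c.png

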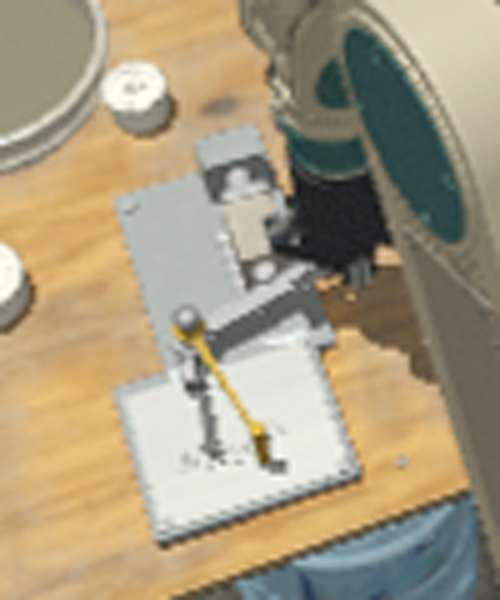

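step_arm:
  targets:
    - [3,0,0,0,1]
    - [4,0,0,0,1]
    - [4,0,0,0,1]
    - [4,0,0,0,1]
    - [4,0,0,0,1]
    - [4,0,0,0,1]
    - [4,0,0,0,1]

```text
time_s: 19.85
tcp_pos: [0.5696, 0.1708, -0.0078]
tool_rot: [-179.8, -0.6, 178.1]
ft_force: [-8.9, 1.3, 4.5]
width: -0.0
```

Run:
```python
from h import *
s=ctrl.sense();print(s['tcp_pos'],s['tool_rot'],s['ft_force'])
sc=snap("scene","s20")
```

```text
[ 0.56959314  0.17079211 -0.00777191] [-179.75116409   -0.60877747  178.13722201] [-8.93751341  1.26461679  4.50328068]
```

About 8.9 N at the pad, held for roughly half a second. Now back off smoothly and rise.

step_arm:
  targets:
    - [-5,0,0,0,1]
    - [-12,0,0,0,1]
    - [-20,0,0,0,1]
    - [-28,0,0,0,1]
    - [-36,0,0,0,1]
    - [-44,0,0,0,1]
    - [-54,0,0,0,1]
    - [-60,0,0,0,1]
    - [-60,0,30,0,1]
    - [-60,0,60,0,1]

```text
time_s: 20.73
tcp_pos: [0.5059, 0.1702, 0.0507]
tool_rot: [-179.7, -0.9, 178.2]
ft_force: [0.1, 0.6, 0.3]
width: -0.0001
```

step_arm:
  targets:
    - [0,10,35,0,1]
    - [0,20,70,0,1]
    - [0,40,105,0,1]
    - [0,60,130,0,1]
    - [0,80,135,0,1]
    - [0,90,135,0,1]
    - [0,90,135,0,1]

```text
time_s: 21.32
tcp_pos: [0.5058, 0.2619, 0.1859]
tool_rot: [-179.7, -0.9, 178.3]
ft_force: [0.4, -0.4, -0.5]
width: -0.0
```

Run:
```python
from h import *
s=ctrl.sense();w=snap("wrist","w21");print(s['tcp_pos'],s['tool_rot'],s['ft_force'])
```

```text
[0.50584142 0.26190211 0.18587359] [-179.71355315   -0.88596859  178.29429348] [ 0.36788401 -0.36202337 -0.48434719]
```

View pics/w21.png

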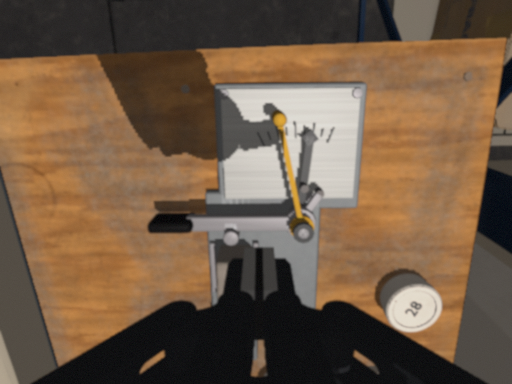

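step_arm:
  targets:
    - [-20,15,-20,0,1]
    - [-40,30,-40,0,1]
    - [-40,30,-60,0,1]
    - [-40,30,-60,0,1]
    - [-40,30,-60,0,1]

```text
time_s: 21.78
tcp_pos: [0.4627, 0.2884, 0.1222]
tool_rot: [-179.4, -1.3, 178.2]
ft_force: [0.2, -0.3, 0.5]
width: -0.0001
```

Run:
```python
from h import *
s=ctrl.sense();w=snap("wrist","w22");print(s['tcp_pos'],s['tool_rot'],s['ft_force'])
```

```text
[0.46266014 0.28843082 0.1221961 ] [-179.41534069   -1.31888348  178.20512121] [ 0.16642294 -0.33176671  0.48681422]
```

View pics/w22.png

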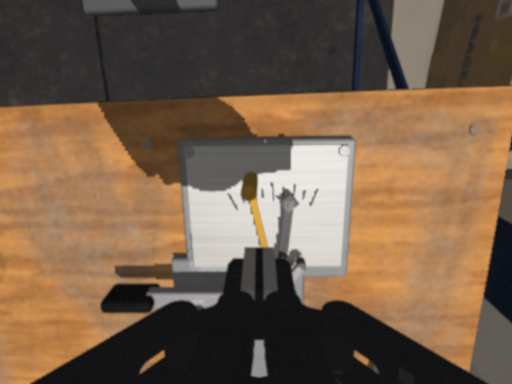

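step_arm:
  targets:
    - [30,2,5,0,1]
    - [60,4,5,0,1]
    - [90,5,5,0,1]
    - [100,5,5,0,1]
    - [100,5,5,0,1]
    - [100,5,5,0,1]

```text
time_s: 22.33
tcp_pos: [0.5653, 0.2935, 0.1295]
tool_rot: [-179.5, -1.1, 178.1]
ft_force: [0.0, -0.2, -0.3]
width: 0.0
```

Run:
```python
from h import *
s=ctrl.sense();w=snap("wrist","w23");print(s['tcp_pos'],s['tool_rot'],s['ft_force'])
crop(w,160,0,380,215,3.5,"w23c")
```

```text
[0.56528804 0.29345639 0.12947236] [-179.52656042   -1.12214035  178.09592833] [ 0.00930552 -0.15302969 -0.25358315]
```

View pics/w23.png

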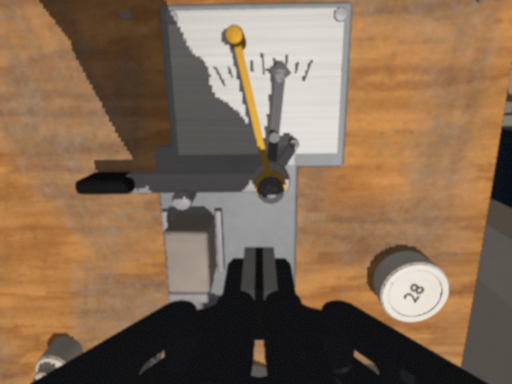

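View pics/w23c.png

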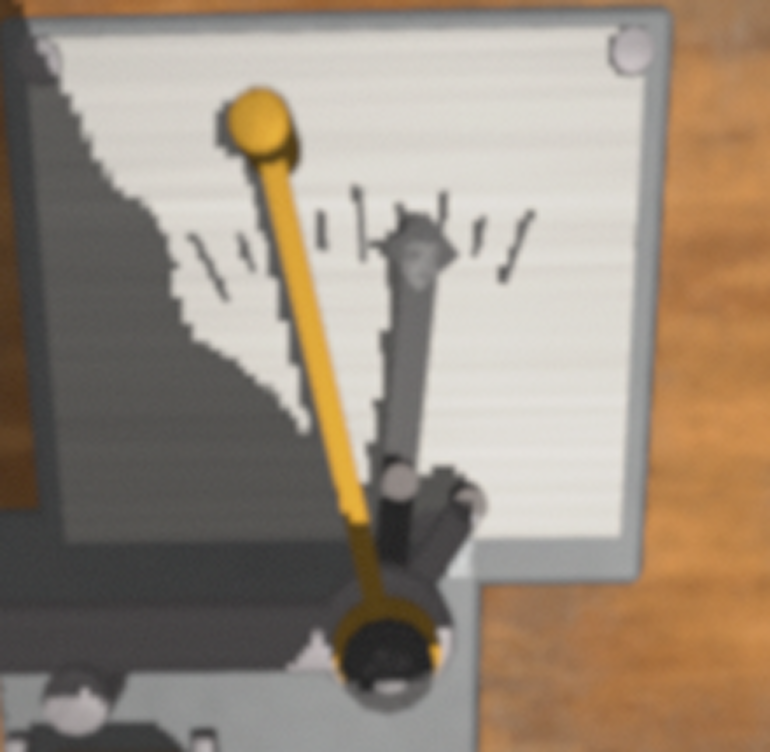

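Run:
```python
from h import *
w=load("w23");g=lambda x,y:(160+x/3.5,y/3.5)
hsv=cv2.cvtColor(w['img'],cv2.COLOR_BGR2HSV)
# brass arm mask
m=((hsv[...,0]>15)&(hsv[...,0]<32)&(hsv[...,1]>140)&(hsv[...,2]>60)).astype(np.uint8)
P=[]
for r in range(52,145):
    c=np.where(m[r,220:290])[0]+220
    if len(c)>3:P.append(onz(w,(c.mean()+0,r),.052)[:2])
P=np.array(P);vx,vy,x0,y0=cv2.fitLine(P.astype(np.float32),cv2.DIST_HUBER,0,.01,.01).ravel()
def ang(vx,vy):
    if vx>0:vx,vy=-vx,-vy
    return np.degrees(np.arctan2(vy,-vx))  # + toward +y from -x
print("marker line ang",ang(vx,vy),len(P)); l1=(np.array([x0,y0]),np.array([vx,vy]))
# pointer grey arm: per row edges
gray=cv2.cvtColor(w['img'],cv2.COLOR_BGR2GRAY)
for r in range(58,130,6):print(r,gray[r,264:294])
```

```text
marker line ang -11.338749 93
58 [201 221 223 224 223 223 223 217 190 161 156 183 211 222 223 223 223 224
 224 224 209 158 120 147 200 223 223 223 223 224]
64 [186 209 217 216 216 216 214 211 194 141  86  76  87  95  99 100 102 103
 103 113 121 122 148 190 212 216 216 216 215 214]
70 [151 150 140 129 110  93  93  97 101 101 105 113 123 129 132 135 138 138
 136 133 125 115 110 112 129 163 195 212 217 214]
76 [215 216 217 217 217 200 154 105  87  91 104 125 135 144 149 149 144 141
 136 134 128 124 141 167 192 209 216 218 216 216]
82 [218 218 217 217 219 211 183 137  97  89  96 103 108 112 122 130 126 117
 111 120 158 197 217 219 219 219 219 219 219 219]
88 [215 214 214 215 215 216 199 152 104  89  99 105 107 107 106 108 107 107
 112 144 188 213 217 217 217 217 218 217 217 217]
94 [218 218 217 207 181 157 143 116  94 100 104 107 108 108 108 107 108 110
 132 174 205 217 217 218 218 218 218 219 219 219]
100 [217 218 219 207 172 125  93  87  94 103 107 109 107 108 108 108 108 118
 154 196 216 219 218 219 219 218 219 219 218 219]
106 [217 217 218 217 201 154 105  91 100 108 109 108 108 108 109 108 113 142
 188 215 220 219 219 219 219 219 219 219 220 219]
112 [218 218 216 214 199 153 107  95 105 109 109 108 108 109 110 110 131 173
 205 218 219 219 220 219 219 219 221 220 220 219]
118 [214 212 196 150 101  84  89  99 107 110 109 108 108 108 109 118 152 193
 213 217 217 217 216 217 217 217 217 218 218 218]
124 [212 212 196 150 102  87  98 105 110 110 110 108 109 108 110 139 183 210
 218 219 218 220 219 220 218 219 220 220 221 220]
```

```bash
cat > ang.py <<'E'
from h import *
def ang(vx,vy):
    if vx>0:vx,vy=-vx,-vy
    return np.degrees(np.arctan2(vy,-vx))
def fit(P):
    vx,vy,x0,y0=cv2.fitLine(np.array(P,np.float32)*1000,cv2.DIST_HUBER,0,.01,.01).ravel()
    if vx>0:vx,vy=-vx,-vy
    return np.array([x0,y0]),np.array([vx,vy])
def brass(w,r0,r1,c0,c1,z=.052):
    hsv=cv2.cvtColor(w['img'],cv2.COLOR_BGR2HSV)
    m=((hsv[...,0]>15)&(hsv[...,0]<32)&(hsv[...,1]>140)&(hsv[...,2]>60))
    P=[]
    for r in range(r0,r1):
        c=np.where(m[r,c0:c1])[0]+c0
        if len(c)>3:P.append(onz(w,(c.mean(),r),z)[:2])
    return fit(P)
def cross(a,b):
    A=np.stack([a[1],-b[1]],1);t=np.linalg.solve(A,b[0]-a[0]);return a[0]+a[1]*t[0]
E
python3 - <<'E'
from ang import *
w=load("w23");gray=cv2.cvtColor(w['img'],cv2.COLOR_BGR2GRAY).astype(float)
Rr=[];Ll=[]
for r in range(84,127):
    row=gray[r,:];c=274 if r<105 else 272
    while row[c]<160:c+=1
    x=c-1+(160-row[c-1])/(row[c]-row[c-1]);Rr.append(onz(w,(x,r),.026)[:2])
a=fit(Rr);m=brass(w,55,145,220,290)
n=np.array([-a[1][1],a[1][0]]); 
print("pointer right edge",ang(*a[1]),a[0],"marker",ang(*m[1]))
for s in(4,-4):
    b=(a[0]+n*s,a[1]);print(s,"intersection",cross(b,m))
piv=np.array([557.3,303.2])
for nm,l in(("ptr",a),("mk",m)):
    d=(piv-l[0]);print(nm,"pivot offset from line",d[0]*l[1][1]-d[1]*l[1][0])
print("peg",onz(w,(160+259/3.5,122/3.5),.068))
print("post",onz(w,(160+389/3.5,655/3.5),.066))
print("apex",onz(w,(160+415/3.5,213/3.5),.026))
E
```

```text
pointer right edge 7.111927 [493.45648 314.47107] marker -11.402024
4 intersection [557.3888  302.46335]
-4 intersection [582.0857 307.444 ]
ptr pivot offset from line -3.280009333559354
mk pivot offset from line 0.7396767419650097
peg [0.45286904 0.28186453 0.068     ]
post [0.5547182  0.30325102 0.066     ]
apex [0.46616521 0.31199936 0.026     ]
```

Pointer bearing 7.1°, marker −11.4°, and their lines cross at (557.4, 302.5), which matches the pivot measured separately. I'll take the peg tangentially and carry it along its arc by about 18.4°.

step_arm:
  targets:
    - [-30,-4,0,0.06,0.8]
    - [-60,-8,0,0.12,0.6]
    - [-90,-12,0,0.18,0.5]
    - [-113,-13,0,0.23,0.5]
    - [-113,-13,-20,0.23,0.5]
    - [-113,-13,-45,0.23,0.5]
    - [-113,-13,-60,0.23,0.5]
    - [-113,-13,-60,0.23,0.5]
  grip_force: 20

```text
time_s: 23.05
tcp_pos: [0.4464, 0.2788, 0.0663]
tool_rot: [-179.4, -1.6, -168.6]
ft_force: [-0.8, -1.2, -0.4]
width: 0.0429
```

Run:
```python
from h import *
s=ctrl.sense();w=snap("wrist","w24");print(s['tcp_pos'],s['tool_rot'],s['ft_force'],s['width'])
```

```text
[0.446363   0.27882086 0.06631197] [-179.41299      -1.58179448 -168.64086396] [-0.78051859 -1.16527887 -0.41166956] 0.04288949563733003
```

View pics/w24.png

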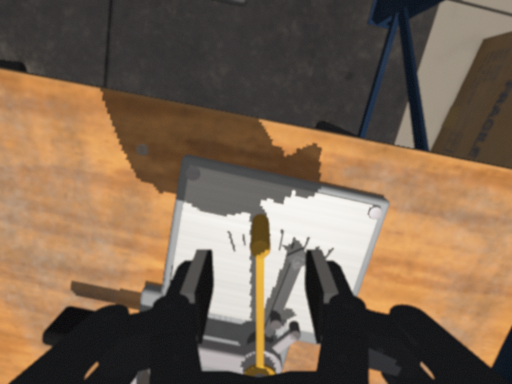

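step_arm:
  targets:
    - [6,1,-15,0,0.5]
    - [6,1,-32,0,0.5]
    - [6,1,-46,0,0.5]
    - [6,1,-54,0,0.5]
    - [6,1,-54,0,0.5]
    - [6,1,-54,0,0.5]

```text
time_s: 23.6
tcp_pos: [0.4541, 0.2806, 0.0147]
tool_rot: [-179.5, -1.4, -168.6]
ft_force: [0.5, -0.1, -0.1]
width: 0.0429
```

Run:
```python
from h import *
s=ctrl.sense();w=snap("wrist","w25");print(s['tcp_pos'],s['tool_rot'],s['ft_force'],s['width'])
```

```text
[0.45408555 0.28061731 0.01470709] [-179.45531799   -1.41340802 -168.64331381] [ 0.50474924 -0.09722143 -0.09609822] 0.04293290107129069
```

View pics/w25.png

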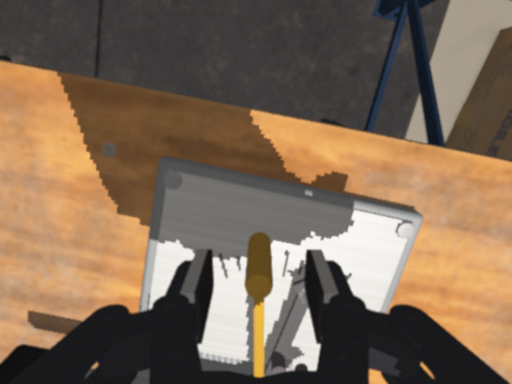

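step_arm:
  targets:
    - [-1,0,-3,0,0.6]
    - [-1,0,-3,0,0.7]
    - [-1,0,-3,0,0.8]
    - [-1,0,-3,0,0.9]
    - [-1,0,-3,0,0.95]
    - [-1,0,-3,0,0.95]

```text
time_s: 24.15
tcp_pos: [0.454, 0.2811, 0.0127]
tool_rot: [-179.5, -1.3, -168.6]
ft_force: [-1.3, -0.4, 4.0]
width: 0.011
```

Run:
```python
from h import *
s=ctrl.sense();w=snap("wrist","w26");print(s['tcp_pos'],s['tool_rot'],s['ft_force'],s['width'])
```

```text
[0.45400667 0.28105954 0.0126931 ] [-179.48719511   -1.30871302 -168.64269693] [-1.27644142 -0.37998361  4.02369017] 0.010994998998053084
```

View pics/w26.png

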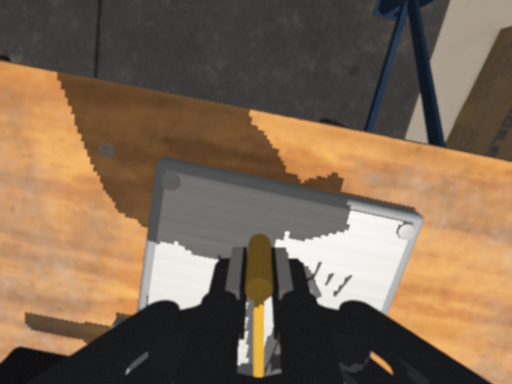

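step_arm:
  targets:
    - [-0.5,3.4,1,-0.027,0.95]
    - [-1.1,6.8,1,-0.064,0.95]
    - [-1.8,13.7,1,-0.129,0.95]
    - [-2.1,20.6,1,-0.193,0.95]
    - [-1.9,27.5,1,-0.258,0.95]
    - [-1.5,32,1,-0.3,0.95]
    - [-1.3,34.2,1,-0.321,0.95]
    - [-1.3,34.2,1,-0.321,0.95]
    - [-1.3,34.2,1,-0.321,0.95]

```text
time_s: 24.95
tcp_pos: [0.4528, 0.315, 0.0129]
tool_rot: [-179.5, -1.3, 173.0]
ft_force: [3.2, 0.7, -7.2]
width: 0.011
```

step_arm:
  targets:
    - [0,0,-1,0,0.95]
    - [0,0,-1,0,0.85]
    - [0,0,-1,0,0.75]
    - [0,0,-1,0,0.65]
    - [0,0,-1,0,0.65]
    - [0,0,15,0,0.65]
    - [0,0,45,0,0.65]
    - [0,0,80,0,0.65]
    - [0,0,110,0,0.65]
    - [20,0,120,0,0.75]

```text
time_s: 25.78
tcp_pos: [0.4722, 0.3161, 0.1378]
tool_rot: [-179.6, -1.1, 173.1]
ft_force: [0.5, -0.5, 0.3]
width: 0.0218
```

step_arm:
  targets:
    - [30,-5,0,0.02,0.9]
    - [60,-10,0,0.04,1]
    - [80,-15,0,0.06,1]
    - [90,-20,0,0.09,1]
    - [90,-20,0,0.09,1]
    - [90,-20,0,0.09,1]

```text
time_s: 26.28
tcp_pos: [0.562, 0.2958, 0.1375]
tool_rot: [-179.6, -1.2, 178.2]
ft_force: [0.2, -0.5, -0.3]
width: -0.0001
```

Run:
```python
from h import *
s=ctrl.sense();w=snap("wrist","w27");print(s['tcp_pos'],s['tool_rot'],s['ft_force'],s['width'])
crop(w,180,0,380,215,3.6,"w27c")
```

```text
[0.56198517 0.29580188 0.13750151] [-179.63033986   -1.2112201   178.19742441] [ 0.22421035 -0.45662936 -0.33612083] -5.2024568715271865e-05
```

View pics/w27.png

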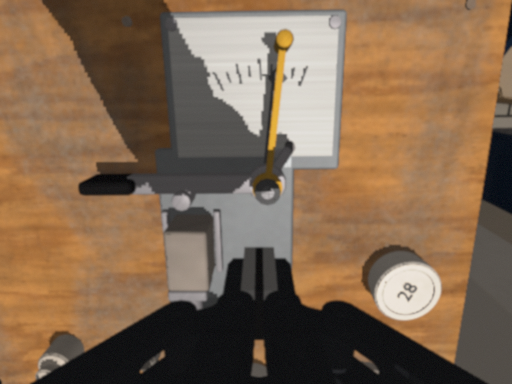

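View pics/w27c.png

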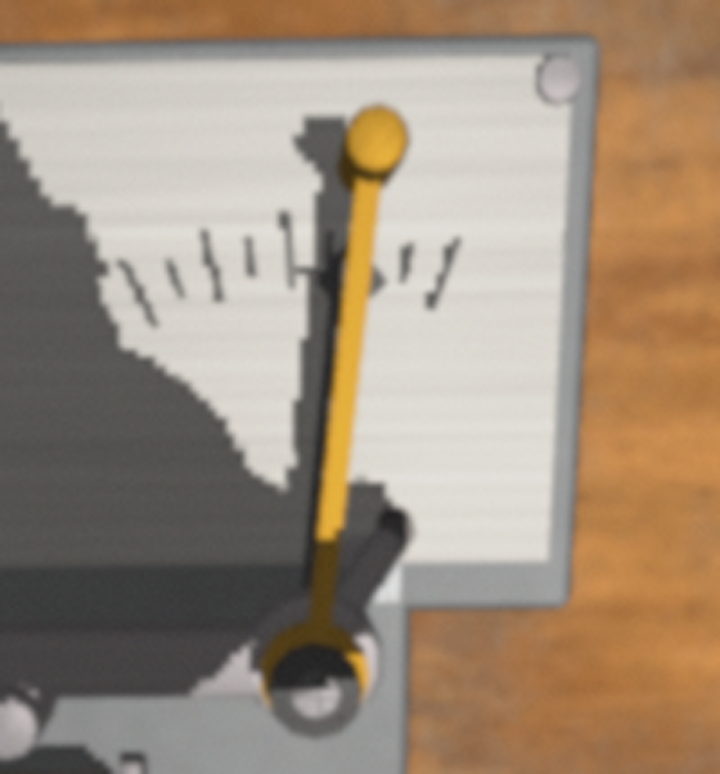

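Run:
```python
from ang import *
w=load("w27");m=brass(w,52,140,255,300)
print("marker",ang(*m[1]),m[0])
g=lambda x,y:(180+x/3.6,y/3.6)
piv=np.array([557.4,302.5]);
peg=onz(w,g(378,138),.068)[:2]*1000;d=peg-piv;print("peg",peg,np.hypot(*d),ang(*d))
d=piv-m[0];print("piv off",d[0]*m[1][1]-d[1]*m[1][0])
# diamond corners: compare in w23 and w27
w2=load("w23");h=lambda x,y:(160+x/3.5,y/3.5)
for n,p in(("w23 right",onz(w2,h(455,253),.026)),("w27 right",onz(w,g(383,280),.026))):
    p=p[:2]*1000;d=p-piv;print(n,p,np.hypot(*d),ang(*d))
print("post", onz(w,g(318,692),.066))
```

```text
marker 7.662374 [488.15326 311.33887]
peg [451.47809661 317.07289836] 106.91968473585395 7.833661545867841
piv off 0.47309476026657293
w23 right [474.6888201  320.65179764] 84.67955501652172 12.377905201391645
w27 right [474.84898792 320.81920739] 84.55922750025987 12.511965982699955
post [0.55748544 0.30369024 0.066     ]
```

step_arm:
  targets:
    - [0,3,-10,-0.05,1]
    - [0,6,-15,-0.096,1]
    - [0,6,-15,-0.096,1]
    - [0,6,-15,-0.096,1]

```text
time_s: 26.67
tcp_pos: [0.5596, 0.3022, 0.1222]
tool_rot: [-179.6, -1.3, 172.9]
ft_force: [0.4, 0.4, 0.1]
width: 0.0001
```

Run:
```python
from ang import *
s=ctrl.sense();w=snap("wrist","w28");print(s['tcp_pos'],s['tool_rot'],s['ft_force'],s['width'])
crop(w,210,0,310,110,7,"w28c")
m=brass(w,45,130,235,290);print("marker",ang(*m[1]),m[0])
```

```text
[0.55964598 0.30223782 0.12216604] [-179.58072578   -1.31776153  172.858181  ] [0.40722015 0.35774617 0.07938167] 0.00011800250902677158
marker 7.6554174 [476.2046  313.07028]
```

View pics/w28c.png

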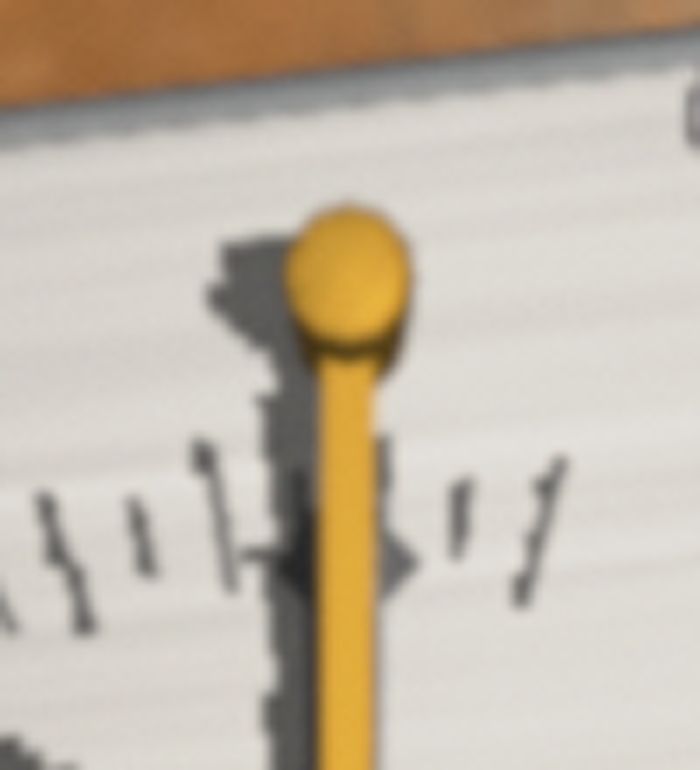

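step_arm:
  targets:
    - [0,35,15,0.03,1]
    - [0,65,25,0.06,1]
    - [0,80,30,0.09,1]
    - [0,80,30,0.09,1]
    - [0,80,30,0.09,1]

```text
time_s: 27.13
tcp_pos: [0.5603, 0.3832, 0.1535]
tool_rot: [-179.6, -1.2, 178.1]
ft_force: [-0.6, -1.1, 0.0]
width: -0.0002
```

Run:
```python
from ang import *
s=ctrl.sense();w=snap("wrist","w29");print(s['tcp_pos'],s['tool_rot'],s['ft_force'],s['width'])
```

```text
[0.56029595 0.38316506 0.1535358 ] [-179.62913493   -1.18045133  178.09795464] [-0.620723   -1.13532169  0.00166248] -0.00015505991349774756
```

View pics/w29.png

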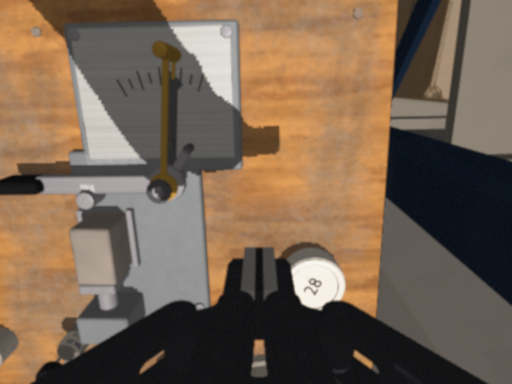

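The dial is now evenly shaded: the brass arm is at about column 166, with the dark pointer visible just to its right. Zooming in to measure both.

Run:
```python
from ang import *
w=load("w29");c=w['img'][30:210,130:220].astype(float)
c=np.clip(c*1.6,0,255).astype(np.uint8);cv2.imwrite('pics/w29c.png',cv2.resize(c[:100],None,fx=6,fy=6,interpolation=cv2.INTER_CUBIC))
gray=cv2.cvtColor(w['img'],cv2.COLOR_BGR2GRAY)
for r in range(74,150,7):print(r,gray[r,156:190])
```

```text
74 [95 90 79 65 65 77 74 73 72 72 72 69 61 53 54 63 71 74 74 83 92 96 90 81
 65 70 84 93 95 96 96 97 95 91]
81 [92 93 89 77 61 61 67 71 71 72 70 68 58 50 43 44 42 45 43 42 44 47 43 46
 55 75 88 92 92 93 93 93 85 73]
88 [93 93 91 90 87 80 74 72 72 72 70 64 57 50 45 44 45 44 43 44 45 48 59 72
 82 88 90 91 91 90 92 91 91 90]
95 [93 93 93 93 88 80 74 71 71 72 70 64 54 47 45 41 42 42 45 44 49 68 83 91
 92 92 92 91 91 93 92 92 93 94]
102 [92 91 92 90 86 80 72 71 72 70 69 63 53 46 45 43 42 43 43 42 52 72 86 90
 94 92 91 91 92 92 92 92 93 93]
109 [93 93 93 91 87 79 73 70 74 72 69 62 52 45 43 43 42 41 45 42 52 71 87 91
 91 92 93 91 91 92 91 92 91 93]
116 [93 93 92 92 87 77 72 70 71 71 68 60 51 46 43 43 43 45 42 45 57 76 90 93
 94 92 94 93 93 92 93 92 93 93]
123 [93 91 92 92 86 77 72 70 72 70 65 59 50 45 43 41 43 42 41 46 59 78 91 92
 93 91 94 94 92 93 92 91 93 93]
130 [90 89 89 89 83 76 71 71 70 70 64 57 48 45 42 42 43 42 42 46 61 78 88 90
 91 89 92 90 90 89 90 90 92 90]
137 [89 91 91 89 82 76 72 71 71 71 66 55 45 43 42 40 40 42 41 48 63 79 90 91
 92 92 92 93 93 92 93 93 91 89]
144 [90 91 91 87 82 74 73 72 73 69 63 58 48 46 47 45 43 37 40 47 65 82 87 91
 91 91 90 89 86 78 67 57 51 44]
```

View pics/w29c.png

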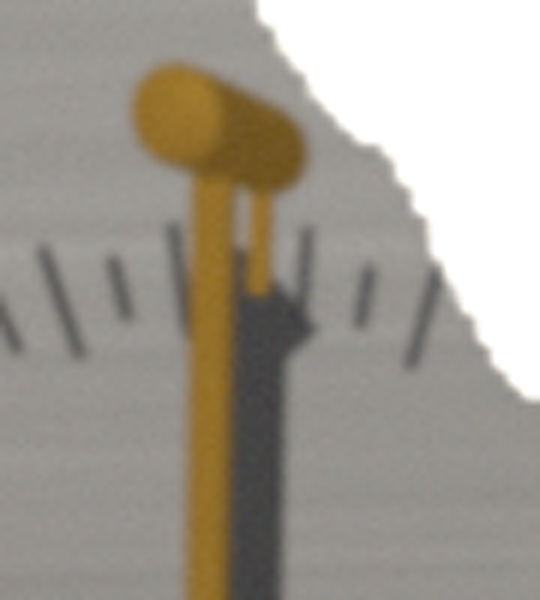

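Run:
```python
from ang import *
w=load("w29");gray=cv2.cvtColor(w['img'],cv2.COLOR_BGR2GRAY).astype(float)
hsv=cv2.cvtColor(w['img'],cv2.COLOR_BGR2HSV)
E=[]
for r in range(92,140):
    row=gray[r];c=172
    while row[c]<67:c+=1
    E.append(onz(w,(c-1+(67-row[c-1])/(row[c]-row[c-1]),r),.0255)[:2])
a=fit(E);n=np.array([-a[1][1],a[1][0]])
m=brass(w,80,150,155,172)
print("ptr edge",ang(*a[1]),"marker arm",ang(*m[1]))
pc=(a[0]+4*n,a[1])
print("cross(ptr centre, marker)",cross(pc,m))
# index rod
print(gray[66:80,166:182].astype(int));print(hsv[66:80,166:182,1])
for piv in ([557.4,302.5],[557.4,303.2]):
    piv=np.array(piv)
    for nm,l in(("ptr",pc),("mk",m)):
        for r in(80,):
            # point on line at radius 80
            d=l[0]-piv;t=np.dot(d,l[1]);foot=d-t*l[1];q=foot+l[1]*80;print(nm,ang(*q),"perp",np.hypot(*foot))
    for z,uv in((.026,(130+260/6,30+270/6)),(.026,(130+260/6,30+215/6))):
        q=onz(w,uv,z)[:2]*1000-piv;print("index rod",q,np.hypot(*q),ang(*q))
    q=onz(w,(130+179/6,30+115/6),.068)[:2]*1000-piv;print("peg",np.hypot(*q),ang(*q))
```

```text
ptr edge 6.8413167 marker arm 7.218451
cross(ptr centre, marker) [574.83673 300.95633]
[[70 70 71 81 87 85 77 74 73 80 90 94 94 94 93 93]
 [73 70 72 80 87 84 77 74 73 81 91 94 93 91 86 85]
 [71 70 72 81 86 84 78 71 72 83 91 95 94 86 78 73]
 [71 70 72 81 88 83 77 72 75 82 92 96 94 87 72 69]
 [72 70 70 78 83 82 79 72 75 84 93 97 98 87 70 67]
 [70 69 65 65 70 74 73 72 75 85 94 97 97 85 70 68]
 [74 67 61 56 57 67 71 75 76 84 94 97 94 83 67 67]
 [71 67 60 54 53 63 70 72 75 85 93 96 92 81 67 68]
 [72 69 61 53 54 63 71 74 74 83 92 96 90 81 65 70]
 [73 69 60 54 56 62 71 72 73 79 91 93 89 78 63 69]
 [70 67 61 53 55 64 71 71 71 71 81 88 88 75 65 72]
 [72 67 59 51 52 63 70 71 65 60 66 79 85 75 64 70]
 [69 67 60 49 51 58 67 67 61 51 55 67 74 70 62 73]
 [70 66 56 50 47 50 53 53 51 46 46 53 63 60 60 74]]
[[185 166 118  58  41  78 145 171 139  74  25   8  11  11   8  11]
 [173 166 117  58  44  85 146 174 136  68  22  11   8  11  12   9]
 [185 169 120  61  44  83 140 181 138  65  24  13  13  12  10  14]
 [177 165 114  55  46  90 142 177 129  65  21  10  13   9   7   7]
 [181 165 121  60  49  87 142 
[... 502 characters left out ...]
 7]
 [193 174 143  94  91 124 149 149 122  70  22   8  13   7   4   7]
 [187 173 149  85  46  65  97  96  88  47  16   5  12   8  13  14]]
ptr 7.23120193250456 perp 0.5443898827844139
mk 7.690802972552588 perp 0.6595427934366355
index rod [-90.07765776  12.13688761] 90.89163035232878 7.673707048031464
index rod [-97.29781171  12.88916596] 98.14782097647893 7.546108798217216
peg 106.65608351183155 7.7764935347375745
ptr 6.733439601223724 perp 0.15062602357523086
mk 7.1934490538760505 perp 0.03490920927062569
index rod [-90.07765776  11.43688761] 90.8008085066102 7.235954811742834
index rod [-97.29781171  12.18916596] 98.05834961943792 7.140635622374456
peg 106.56362417444538 7.403585053736303
```

Both wrist views put the marker about 0.45–0.6° past the pointer, which is roughly 0.9 mm at the peg. I'll re-grip and bring it back by that much.

step_arm:
  targets:
    - [-25,-15,0,-0.03,0.8]
    - [-55,-35,0,-0.06,0.6]
    - [-85,-55,-10,-0.089,0.6]
    - [-105,-68,-30,-0.089,0.6]
    - [-107,-68,-55,-0.089,0.6]
    - [-107,-68,-75,-0.089,0.6]
    - [-107,-68,-80,-0.089,0.6]
    - [-107,-68,-80,-0.089,0.6]

```text
time_s: 27.85
tcp_pos: [0.4509, 0.3121, 0.0709]
tool_rot: [-179.4, -1.5, 172.9]
ft_force: [-0.2, -0.6, 1.2]
width: 0.0341
```

Run:
```python
from ang import *
s=ctrl.sense();w=snap("wrist","w30");print(s['tcp_pos'],s['tool_rot'],s['ft_force'],s['width'])
```

```text
[0.45085382 0.31205282 0.07093883] [-179.40641727   -1.48103115  172.85167074] [-0.18397226 -0.57199209  1.23677819] 0.03409879416846947
```

View pics/w30.png

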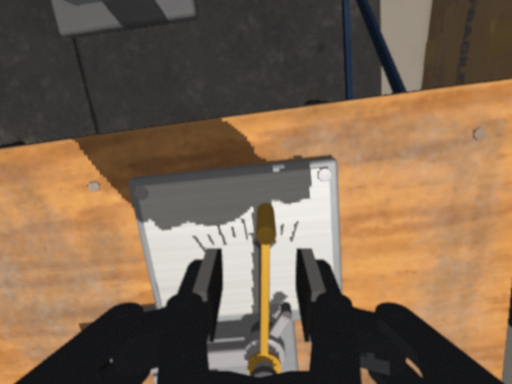

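Peg between the fingers, slightly right of centre. Descending to the earlier grip height.

step_arm:
  targets:
    - [2,3,-18,0,0.6]
    - [2,3,-36,0,0.6]
    - [2,3,-50,0,0.6]
    - [2,3,-57,0,0.6]
    - [2,3,-57,0,0.6]
    - [2,3,-57,0,0.6]

```text
time_s: 28.4
tcp_pos: [0.4553, 0.3164, 0.0163]
tool_rot: [-179.5, -1.3, 172.9]
ft_force: [-0.8, -0.4, 0.6]
width: 0.0342
```

step_arm:
  targets:
    - [-1,-2,-3,0,0.7]
    - [-1,-2,-3,0,0.8]
    - [-1,-2,-3,0,0.9]
    - [-1,-2,-3,0,0.95]
    - [-1,-2,-3,0,0.95]
    - [-1,-2,-3,0,0.95]

```text
time_s: 28.9
tcp_pos: [0.455, 0.3147, 0.0142]
tool_rot: [-179.6, -1.2, 172.9]
ft_force: [-0.3, -0.9, 5.0]
width: 0.011
```

step_arm:
  targets:
    - [0,-1,0,0,0.95]
    - [0,-1,0,0,0.95]
    - [0,-1,0,0,0.95]
    - [0,-1,0,0,0.95]

```text
time_s: 29.23
tcp_pos: [0.455, 0.314, 0.0143]
tool_rot: [-179.6, -1.2, 172.9]
ft_force: [-0.1, 1.1, 2.8]
width: 0.0106
```

step_arm:
  targets:
    - [0,0,0,0,0.85]
    - [0,0,0,0,0.75]
    - [0,0,0,0,0.65]
    - [0,0,0,0,0.6]
    - [0,0,15,0,0.6]
    - [0,0,40,0,0.6]
    - [0,0,75,0,0.6]
    - [10,10,110,0,0.6]
    - [35,25,135,0.03,0.8]
    - [60,40,140,0.06,1]

```text
time_s: 30.07
tcp_pos: [0.5181, 0.3558, 0.1605]
tool_rot: [-179.9, -0.8, 176.4]
ft_force: [1.3, 0.0, 0.7]
width: 0.0108
```

step_arm:
  targets:
    - [25,15,0,0.03,1]
    - [45,28,0,0.03,1]
    - [45,28,0,0.03,1]
    - [45,28,0,0.03,1]

```text
time_s: 30.4
tcp_pos: [0.5636, 0.384, 0.1598]
tool_rot: [-179.9, -0.8, 178.1]
ft_force: [0.2, 0.4, -0.5]
width: -0.0002
```

Run:
```python
from ang import *
s=ctrl.sense();w=snap("wrist","w31");print(s['tcp_pos'],s['tool_rot'],s['ft_force'],s['width'])
c=w['img'][20:150,120:220].astype(float);c=np.clip(c*1.6,0,255).astype(np.uint8);cv2.imwrite('pics/w31c.png',cv2.resize(c[:100],None,fx=6,fy=6,interpolation=cv2.INTER_CUBIC))
gray=cv2.cvtColor(w['img'],cv2.COLOR_BGR2GRAY)
for r in range(74,150,10):print(r,gray[r,150:190])
```

```text
[0.56358639 0.38397788 0.15978815] [-179.85340148   -0.81259807  178.11122278] [ 0.21289662  0.37383859 -0.52704346] -0.0002492075709413449
74 [64 77 89 95 94 93 94 91 83 70 65 69 71 72 73 70 64 58 48 46 50 52 51 49
 45 45 50 58 63 61 67 80 91 92 94 92 94 91 83 69]
84 [93 91 91 91 91 92 91 91 90 88 82 74 72 72 72 69 61 55 46 46 44 43 44 45
 43 45 49 65 79 88 92 91 91 91 91 92 90 91 92 92]
94 [92 93 93 93 93 92 91 91 92 89 80 74 74 73 72 68 63 53 48 43 42 44 43 42
 42 45 56 76 89 93 92 92 93 92 92 92 91 91 93 92]
104 [92 90 92 91 92 93 92 92 91 88 80 74 72 72 72 68 62 54 45 44 44 45 42 42
 43 46 60 79 90 91 91 92 93 92 93 93 92 93 93 91]
114 [93 91 92 92 92 91 92 92 91 88 80 74 72 73 72 69 60 52 44 41 43 43 44 45
 41 48 65 80 89 90 90 93 91 90 92 92 92 92 91 92]
124 [89 89 91 90 90 90 89 90 90 87 81 74 72 72 72 66 61 49 46 42 42 44 43 43
 43 49 68 83 90 89 92 91 91 89 91 90 91 91 91 90]
134 [91 91 91 91 91 91 91 92 91 88 81 74 70 71 71 68 60 53 48 45 43 39 38 37
 38 52 71 87 91 92 92 91 92 91 93 92 93 91 92 93]
144 [92 91 92 92 92 90 92 92 91 87 81 73 72 72 70 66 59 52 46 42 43 42 43 43
 41 55 76 89 92 90 86 76 65 54 49 50 50 45 45 44]
```

View pics/w31c.png

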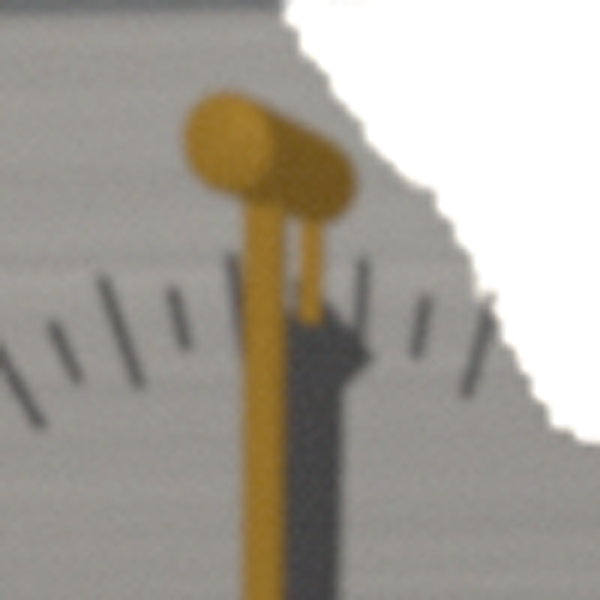

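View pics/w31.png

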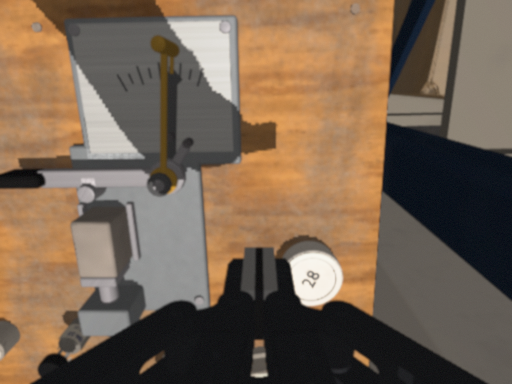

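Run:
```python
from ang import *
w=load("w31");gray=cv2.cvtColor(w['img'],cv2.COLOR_BGR2GRAY).astype(float)
E=[]
for r in range(87,135):
    row=gray[r];c=172
    while row[c]<67:c+=1
    E.append(onz(w,(c-1+(67-row[c-1])/(row[c]-row[c-1]),r),.0255)[:2])
a=fit(E);n=np.array([-a[1][1],a[1][0]]);m=brass(w,74,145,152,170);pc=(a[0]+4*n,a[1])
print("ptr edge",ang(*a[1]),"marker arm",ang(*m[1]))
for piv in ([557.4,302.5],[557.4,303.2]):
    piv=np.array(piv)
    for nm,l in(("ptr",pc),("mk",m)):
        d=l[0]-piv;t=np.dot(d,l[1]);foot=d-t*l[1];q=foot+l[1]*80;print(nm,ang(*q))
    for uv in((120+312/6,20+300/6),(120+313/6,20+235/6)):
        q=onz(w,uv,.026)[:2]*1000-piv;print("index rod",np.hypot(*q),ang(*q))
    q=onz(w,(120+229/6,20+143/6),.068)[:2]*1000-piv;print("peg",np.hypot(*q),ang(*q))
```

```text
ptr edge 7.180978 marker arm 6.5651684
ptr 7.352210821652786
mk 7.105503846466034
index rod 90.94282606390576 7.216120516949661
index rod 99.6048464552432 7.1982565204239135
peg 106.82900451919376 7.17770149491779
ptr 6.854809125345388
mk 6.607469313296485
index rod 90.85755142805009 6.778184863284431
index rod 99.5195575288215 6.798422894596125
peg 106.74380094856271 6.804911474887473
```

The marker's index now reads 7.2° against the pointer's 7.35°, so they coincide within measurement error. One last look at the whole scene, then I'll hand in.

Run:
```python
from h import *
s=snap("scene","s32");t=snap("top","t32")
crop(s,100,120,260,285,4,"s32c")
a=load("t0")['img'].astype(int);d=np.abs(a-t['img']).max(2)>40
print(ctrl.sense()['ft_force'])
for n,(x,y) in dict(tin=(119,183),w=(171,142),vial=(206,160),w2=(237,159)).items():print(n,d[y-12:y+12,x-12:x+12].sum())
```

```text
[-0.55030051  0.00690881 -0.80987507]
tin 0
w 0
vial 0
w2 0
```

View pics/s32c.png

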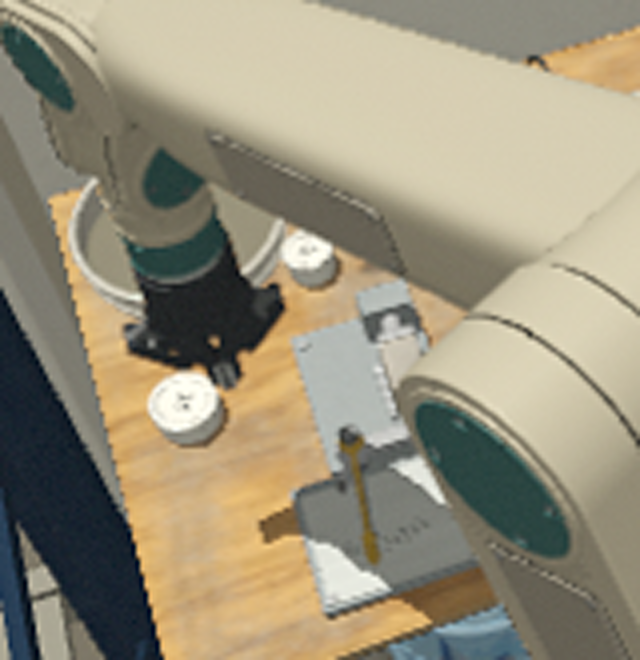

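The block is standing in the channel, the marker lies along the pointer, the bystanders haven't moved, and the gripper is clear of everything.

```bash
python3 -c "
from bench import ctrl
print(ctrl.job_done(), ctrl.sense()['time_s'])"
```

```text
the job is handed in; nothing more can be done
the job is handed in; nothing more can be done
```

The job is done and handed in at about 30.5 s of the 70 s allowed; the system gave no verdict.

**What I did**
- **Block:** I lifted it out of the cradle by its ends, set it down left of the gauge, re-gripped it by its sides and stood it lengthwise in the channel.
- **Press:** I pushed the pad with shut fingers until the resistance firmed up to about 8.9 N, held it for about half a second, and let the lever spring back.
- **Marker:** I gripped the brass peg and carried it along its arc to the drag pointer. It ended up about 0.5° too far, so I re-gripped it and took it back roughly 0.9 mm.

**Last checks**
- **Marker against pointer:** the marker's index read 7.2° and the pointer 7.35°. The other marker readings gave 7.1–7.2°, so the gap is at most about 0.25°.
- **Gauge:** the lever is back at rest, the block is standing in the channel, and I never touched the drag pointer.
- **Other things:** the weight, tin and vial show no change in the top view. I did not compare the brush before and after.
- **Contact:** the gripper was clear of everything, with under 1 N on the wrist sensor.

**What failed or disagreed**
- **First grasp:** it closed on air above the block. The fingertips stood roughly 30–40 mm behind the reported TCP, instead of 8 mm ahead of it as described. I worked from the height I measured after that.
- **Cameras:** the top and wrist cameras differed by about 5 mm across the gauge. I used the wrist camera's values.
- **Anvil:** I did not see it give directly; I judged that from the force.

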